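Seat the sugar duster's sieve with its cap, then take the cap off alone

ROBOT

A 6-joint arm with a two-finger parallel gripper is mounted at the origin on a cart in front of the work surface, level with it; the furniture and walls round the work are solid. World frame = base frame: x ahead of the robot, y to its left, z up, the work surface at z = 0. Lengths are in m, angles in rad, forces in N, time in s.
With the tool pointing down it reaches from about 0.275 to 0.775 m from the base axis. Payload 14.6 kg.
Tool frame: the origin (TCP) lies on the centre line of the jaws, within the pads' length; the fingertips stand 8 mm ahead of it and the grasp point (between the pads) lies 11 mm behind it; y points along the fingers, x is the direction in which the jaws open and shut, and the axes are right-handed (so a half turn about y gives the same grasp; the last joint's range is limited). The gripper opens to 85 mm and grips with 20 to 120 N. Pads are 22 mm wide; open, the fingers measure 114 mm over their backs; the gripper's body (76 mm by 85 mm) begins 54 mm behind the grasp point. The pads swing forward as they close: fully open they stand 13 mm farther back than shut.
Start: joints at [-1.458, 0.263, -0.048, 1.259, 0, 1.415], TCP at [0.139, -0.506, 0.2] pointing down, gripper open.
Joint ranges: [-2.65, 2.65], [-0.89, 1.7], [-1.18, 1.37], [-2.13, 2.11], [-1.35, 1.29], [-3.14, 3.14]. Speed limits (rad/s): [1.89, 1.89, 2.57, 2.79, 3.14, 3.14].

INTERFACE

Orientations are given as a rotation vector (axis times angle).
In Python, from rig import manip gives the robot as it stands. The module is installed in compiled form; this text tells all that it offers.
- The arm moves only by the tool move_arm, never from a script. Its argument "increments" is a list of rows, each a list of 5 numbers: the opening, from 0 (shut) to 1 (fully open), then the shift along the tool's x, y, z in cm, then the turn about the tool's y in degrees. A call has 1 to 10 rows; each row is the pose to reach, as a shift and turn from the pose commanded when the call began, along the tool's axes at that moment; what a row does not reach only later rows make up. A row lasts 1/10 s, in which the tool goes at most 50 mm and 8.59 degrees, less where a joint would pass 70% of its speed; a pose out of reach is approached as far as the arm can. A call with a gripper value outside its range is refused whole. The fingers move at their own pace and stop on an object; "force" is the grip in N (left out, the last holds). Time passes only in rows, so rows that repeat a pose let the fingers close. It gives the time, the measured TCP pose, the force and the opening at its end, in the units of the state.
- manip.observe(): the state, without advancing time (a new reading comes with each control period).
- manip.snapshot(name): name is "scene" or "top"; returns a dict with "pixels" (400x640x3 uint8, red, green, blue), "fov_y" (degrees; the focal length in pixels is half the picture's height over the tangent of half this angle, whatever the lens; pixels are square), "cx", "cy" (the principal point, pixels), "pose" (4x4, takes a point from camera to world coordinates). Camera axes: x right, y up, looking along -z (the intrinsics and any distortion apply to the point x, -y, -z); pixel columns grow to the right and rows downward; lengths in m; the calibration is good to about 2 mm. A picture is of the moment at which its call begins. There is no depth.
- manip.job_done(): hands the job in, once; it reports no verdict.
The state is a dict: "time": time; "joints": joint angles; "dq": joint speeds; "joint_torque": joint torques, N m; "position": TCP position; "tool_rot": TCP orientation; "contact_force": force on the tool from outside, world axes, zero at the start; "ft_torque": the same for the moment, N m; "opening": opening from 0.0 (shut) to 1.0 (fully open).
Only numpy, scipy, OpenCV 4.12 (cv2) and the standard library are available. Lean on these libraries where they do the work, as an engineer would, in place of code of your own. Each camera call takes 0.05 s, during which the arm holds its last target.

TASK

Ready the sugar duster: lift its nested lids by the cap's wooden grip (the sieve hangs hooked inside) and lower them onto the duster, sieve pins in line with the mouth's notches, until the cap is fully down and the sieve home. Turn the cap a sixth of a turn anticlockwise (from above) to its stop to unhook it, then lift the cap straight off alone, leaving the sieve seated undisturbed. Finish still holding the cap upright, a hand's width clear above the duster, with the duster where it stood and the timer, cookie bag, bell and honey jar not pushed about.

Things in the scene. Friction and masses are not known exactly. Their poses are not given: they have to be found in the camera images.
- duster: Sugar duster: plain round metal can, 75 mm across, standing loose on the worktop, about 0.9 kg. Origin: centre of its underside, z up. A flat shoulder lies at z = 100 mm; from it a neck (64 mm outside, 57 mm inside) rises to the rim at z = 117 mm. A loop handle stands out to +y, to 67 mm from the axis, below z = 90 mm.
- duster_rim (a point): Centre of the duster's mouth, at rim height (z = 117 mm of the can), axes as the can's. The rim has two open notches, 10 mm wide and 9 mm deep, on its +x and -x sides (a quarter turn from the loop handle).
- cap: Outer lid: metal cap, 75 mm across, about 0.13 kg, standing on its open rim on a wooden board (130 x 200 x 14 mm). Origin: centre of the open rim's underside, z up; top plate at z = 45 mm. The skirt (68 mm inside) slips over the duster's neck; fully down it stands on the shoulder, the cap's origin 100 mm above the duster's.
- cap_grip (a point): Middle of the cap's wooden grip bar: 50 mm long along the cap's x, 16 mm wide in y, from z = 45 to 74 mm above the cap's origin; this point is at 59.5 mm.
- cap_ledges (a point): Hook ledges inside the cap (z = 26 mm): the sieve's T bar hangs on them along the cap's x, held by ribs. With the sieve seated and the cap less than 3 mm from fully down the bar is clear of the ribs and the cap, not pressed hard, turns easily 60 degrees anticlockwise from above (only so) to a stop within about 4 degrees; there the bar stands in a slot and the cap comes straight up.
- sieve: Inner lid: perforated metal plate, 63 mm across, 3 mm thick. Origin: centre of the plate's underside. Below it a tapered plug (54 mm, end 45 mm, 9 mm deep) and two round 7 mm pins along +x and -x, reaching 31 mm out and 7 mm down, which drop into the rim notches, either way round. Seated: origin at the rim's height. Start: hidden in the cap, 11 mm above its origin, axes alike, 1 to 2 mm of play.
- sieve_bar (a point): Middle of the sieve's T bar on its central post: bar 32 mm long along the sieve's x, 6 mm thick, its top 21 mm above the plate's underside.
- timer: Bystander: kitchen timer, 52 x 75 x 75 mm, loose; origin at the centre of its underside.
- cookies: Bystander: tied bag with a stack of cookies, 74 x 73 x 84 mm, loose; origin at the centre of its underside.
- bell: Bystander: call bell, 84 mm wide, 50 mm high, loose; origin at the centre of its underside.
- honey: Bystander: tall honey jar, 56 mm in diameter, 95 mm high, loose; origin at the centre of its underside.
There are look-alikes about, which are no part of the job. What is shaped like the cap but turquoise is not meant.

How it is judged:
On the way, in this order (a step that is already met when the one before it is completed fails the run):
1. the nested lids are on the duster: sieve home in the mouth, cap down over it and still hooked (z of sieve in the frame of duster below 0.119 m and horizontal distance between sieve and duster below 0.004 m and angle between the x axis of sieve and the x axis of duster, either way round below 0.1 rad and z of cap in the frame of duster below 0.105 m and angle between the x axis of cap and the x axis of sieve, either way round below 0.35 rad), for 0.1 s.
2. the cap is unhooked: turned a sixth of a turn while down, sieve still home (angle between the x axis of cap and the x axis of sieve, either way round above 0.8 rad and z of cap in the frame of duster below 0.109 m and z of sieve in the frame of duster below 0.119 m), for 0.1 s.
At the end, for the whole second after the job is handed in: Sieve home in the mouth (within 2 mm of the rim, 4 mm of centre, pins in the notches, level), duster upright and at rest; the gripper holds the cap still, upright, within 80 mm sideways of the duster, its rim 58 mm or more above the duster's rim, touching neither sieve nor duster (z of sieve in the frame of duster between 0.115 and 0.119 m and horizontal distance between sieve and duster below 0.004 m and angle between the x axis of sieve and the x axis of duster, either way round below 0.1 rad and angle between sieve's own z axis and vertical below 0.06 rad and angle between duster's own z axis and vertical below 0.05 rad and height (world z) of duster below 0.004 m and linear speed of each of sieve, duster below 0.02 m/s and linear speed of cap below 0.03 m/s and z of cap in the frame of duster above 0.175 m and horizontal distance between cap and duster below 0.08 m and angle between cap's own z axis and vertical below 0.2 rad and contact force between cap and the fingers above 2 N and contact force between cap and sieve below 0.05 N and contact force between cap and duster below 0.05 N); the arm keeps its last pose, push and grip.
It fails at once if the sieve comes unhooked from the cap, or is lifted by the turned cap, anywhere but home in the mouth (angle between the x axis of cap and the x axis of sieve, either way round above 0.6 rad and z of sieve in the frame of duster above 0.123 m).
It fails at once if the duster is pushed away (over 30 mm) or tipped (distance of duster from where it was at the start of the episode above 0.03 m or angle between duster's own z axis and vertical above 0.25 rad).
It fails at once if a bystander is pushed over 20 mm or tipped (distance of any of timer, cookies, bell, honey from where it was at the start of the episode above 0.02 m or angle between any of timer, cookies, bell, honey's own z axis and vertical above 0.3 rad).
It also fails if it takes over 48 s, if anything falls off the work surface, if the arm or the gripper's body presses on something with over 40 N, if the wrist force passes 120 N, or if a joint passes its speed limit or range.

## Working session

There is one attempt and no reset: what is moved stays moved. The work goes in short steps, Python scripts to look and compute and a tool call to move; the robot and the scene stay as the last step left them, time stands still between calls to the robot, and variables do not carry over. Pictures are saved under pics/ and viewed, and the job is handed in when it is done.

Besides the shell and the picture viewer there is one more tool, called after "Request:" as name([rows], argument=value, ...), one row to a line, values as JSON. move_arm: Moves the arm, as the interface text tells. Its arguments: {"type":"object","properties":{"increments":{"type":"array","items":{"type":"array","items":{"type":"number"}}},"force":{"type":"number"}},"required":["increments"]}

```bash
mkdir -p pics; cat > h.py <<'E'
import numpy as np, cv2, pickle
from rig import manip
from scipy.spatial.transform import Rotation as R
def snap(n,f):
    s=manip.snapshot(n); cv2.imwrite(f'pics/{f}.png',s['pixels'][:,:,::-1]); pickle.dump(s,open(f'pics/{f}.pkl','wb')); return s
def load(f): return pickle.load(open(f'pics/{f}.pkl','rb'))
E
python3 - <<'E'
from h import *
for n in('scene','top'):
    s=snap(n,n+'0'); print(n,{k:v for k,v in s.items() if k!='pixels'})
print(manip.observe())
E
```

```text
scene {'fov_y': 47.6761545631594, 'cx': 321.5020529334942, 'cy': 197.62364015820333, 'pose': array([[-0.48537126,  0.48727571, -0.7259319 , -0.46925945],
       [-0.87429825, -0.2665564 ,  0.40564794,  0.42859753],
       [ 0.00416059,  0.83157084,  0.55540312,  0.84151419],
       [ 0.        ,  0.        ,  0.        ,  1.        ]])}
top {'fov_y': 54.81148165723981, 'cx': 321.2182376292986, 'cy': 201.5483644787137, 'pose': array([[ 0.01898358,  0.99585205, -0.08898493,  0.45129227],
       [-0.99977625,  0.01973803,  0.00760607, -0.14203129],
       [ 0.00933091,  0.08882063,  0.99600393,  1.26388415],
       [ 0.        ,  0.        ,  0.        ,  1.        ]])}
{'time': 0.1, 'joints': array([-1.45827819e+00,  2.63484243e-01, -4.88445692e-02,  1.25936589e+00,
       -4.70128985e-06,  1.41552478e+00]), 'dq': array([-0.00186817, -0.00272829,  0.00209814,  0.00077167, -0.00148608,
        0.00044205]), 'joint_torque': array([ 4.14045237e-03, -6.38574600e+01,  3.85062611e+01,  9.91302193e-03,
       -5.57100316e-05, -2.25493966e-05]), 'position': array([ 0.13889517, -0.50603768,  0.19967905]), 'tool_rot': array([-1.32339067,  1.01012019, -1.00907973]), 'contact_force': array([-0.14178167, -0.16654302, -0.45645586]), 'ft_torque': array([-0.00821355,  0.00386196,  0.0102876 ]), 'opening': 1.0012036577716263}
```

View pics/scene0.png

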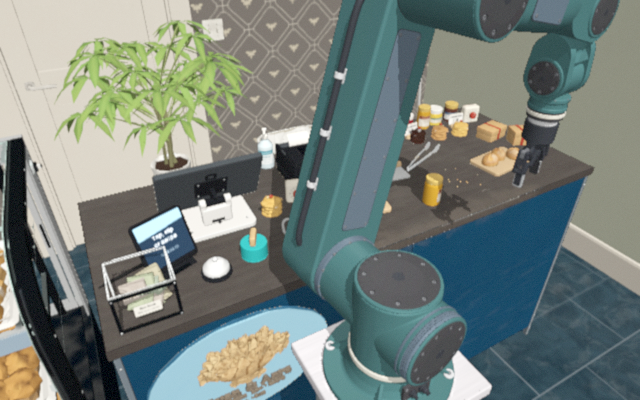

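View pics/top0.png

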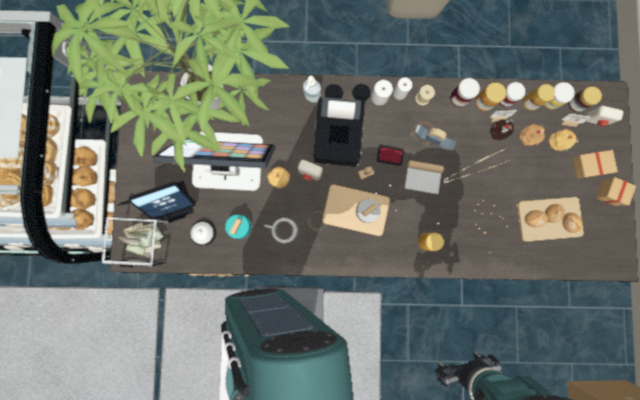

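```bash
python3 - <<'E'
from h import *
o=manip.observe();print(R.from_rotvec(o['tool_rot']).as_matrix().round(3))
E
```

```text
[[ 0.265 -0.     0.964]
 [-0.964  0.001  0.265]
 [-0.001 -1.     0.   ]]
```

```bash
python3 - <<'E'
from h import *
a=load('top0')['pixels'][:,:,::-1]; 
c=a[170:270,220:410]; cv2.imwrite('pics/tc.png',cv2.resize(c,None,fx=4,fy=4,interpolation=cv2.INTER_CUBIC))
a=load('scene0')['pixels'][:,:,::-1]; 
c=a[180:300,190:340]; cv2.imwrite('pics/sc.png',cv2.resize(c,None,fx=4,fy=4,interpolation=cv2.INTER_CUBIC))
E
```

```text
(no output)
```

View pics/tc.png

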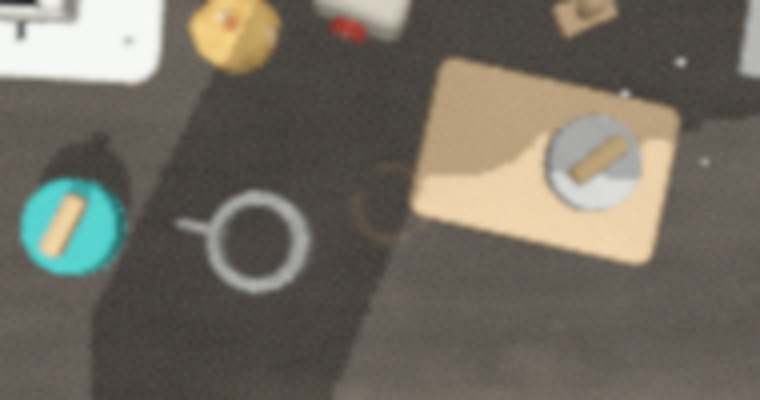

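View pics/sc.png

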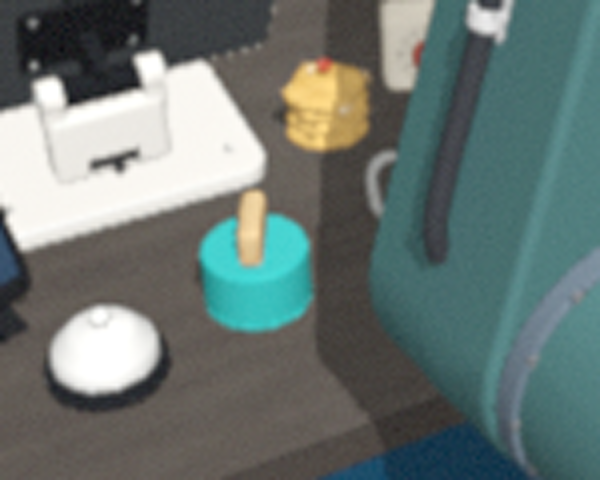

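```bash
cat >> h.py <<'E'
def ray(s,uv,z):
    uv=np.atleast_2d(np.asarray(uv,float)); f=200/np.tan(np.radians(s['fov_y']/2)); T=s['pose']
    d=np.c_[(uv[:,0]-s['cx'])/f,-(uv[:,1]-s['cy'])/f,-np.ones(len(uv))]@T[:3,:3].T
    o=T[:3,3]; return (o+d*((z-o[2])/d[:,2])[:,None])[:,:2]
def proj(s,P):
    P=np.atleast_2d(np.asarray(P,float)); f=200/np.tan(np.radians(s['fov_y']/2)); T=s['pose']
    c=(P-T[:3,3])@T[:3,:3]; return np.c_[s['cx']+f*c[:,0]/-c[:,2], s['cy']-f*c[:,1]/-c[:,2]]
def circ(P):
    A=np.c_[2*P,np.ones(len(P))]; x=np.linalg.lstsq(A,(P**2).sum(1),rcond=None)[0]
    r=np.sqrt(x[2]+x[0]**2+x[1]**2); return x[:2],r,np.abs(np.linalg.norm(P-x[:2],axis=1)-r).max()
def crop(img,u0,v0,u1,v1,k=8):
    c=img[v0:v1,u0:u1]; return cv2.resize(c,None,fx=k,fy=k,interpolation=cv2.INTER_CUBIC)
def tofull(p,u0,v0,k=8): return (np.asarray(p,float).reshape(-1,2)+.5)/k-.5+[u0,v0]
E
python3 - <<'E'
from h import *
s=load('top0'); im=s['pixels'][:,:,::-1]
g=cv2.cvtColor(np.ascontiguousarray(im),cv2.COLOR_BGR2GRAY)
print(g[229:233,262:302])
c=crop(g,258,212,302,250); m=(c>115).astype(np.uint8)
cs,h=cv2.findContours(m,cv2.RETR_CCOMP,cv2.CHAIN_APPROX_NONE)
for i,k in enumerate(cs):
    if len(k)<80: continue
    p=tofull(k,258,212)
    for z in(.117,.1): print(i,h[0][i],len(k),z,circ(ray(s,p,z)))
    if h[0][i][3]<0:
        P=ray(s,p,.1);
        for cc,rr,_ in [circ(P)]:
            sel=np.linalg.norm(P-cc,axis=1)<.041
            cc,rr,e=circ(P[sel]); print('outer trimmed',cc,rr,e)
        Q=ray(s,p,.085); q=Q[np.linalg.norm(Q-cc,axis=1)>.045]; print('handle',len(q),q.mean(0), np.linalg.norm(Q-cc,axis=1).max())
        d=q.mean(0)-cc; print(np.degrees(np.arctan2(d[1],d[0])))
# grip
w=im[195:225,350:392].astype(int); 
hsv=cv2.cvtColor(np.ascontiguousarray(im[195:225,350:392]),cv2.COLOR_BGR2HSV); print(hsv[8:22,10:34,1])
E
```

```text
[[ 70  69  70  67  72  72  68  77  84 112 144 152 131 110  91  76  73  72
   72  71  71  67  72  72  73  72  73  71  72  80 100 135 159 169 157 120
   90  75  70  70]
 [ 68  67  68  69  71  71  73  72  80 109 145 153 134 107  88  74  71  72
   73  71  70  70  72  67  72  69  72  73  73  77  97 133 160 167 155 118
   89  75  74  71]
 [ 71  71  66  68  69  71  73  73  79 108 147 155 136 108  86  74  73  76
   73  73  72  71  74  73  72  74  72  71  74  80 103 139 162 164 146 110
   86  79  70  71]
 [ 65  73  67  70  72  72  68  71  75 102 139 155 142 114  90  76  73  71
   69  72  73  73  72  70  70  72  73  72  73  83 112 148 160 162 139 107
   84  71  71  71]]
0 [-1 -1  1 -1] 676 0.117 (array([ 0.46811469, -0.0372542 ]), np.float64(0.039691464692009994), np.float64(0.016247581209299568))
0 [-1 -1  1 -1] 676 0.1 (array([ 0.46836405, -0.03570111]), np.float64(0.04027980214538405), np.float64(0.016488415369147226))
outer trimmed [ 0.46748579 -0.03907417] 0.03789514255157279 0.006403596846175891
handle 95 [0.47936365 0.0135608 ] 0.062368679030964456
77.2833624979387
1 [-1 -1 -1  0] 410 0
[... 586 characters left out ...]
58 23 10 28 58 66 69 67]
 [ 6  5  5  4  6  5 16 45 77 91 92 89 88 88 83 66 31 11  8 21 48 65 71 68]
 [ 3  5  5  3  9 22 50 76 88 92 91 92 87 73 51 24  9  6  3 16 43 65 68 68]
 [ 6  5  5 12 33 57 82 90 93 89 89 82 67 37 15  8  5  6  3 14 44 65 68 68]
 [ 5  8 15 44 73 82 91 89 90 90 86 68 35 12  6  5  5  3  4 16 45 65 68 68]
 [ 3 14 40 78 90 92 89 89 87 77 57 28 11  3  3  4  5  6  5 19 51 67 68 68]
 [ 4 12 44 86 92 92 90 83 63 33 14  7  4  4  6  3  4  3  6 26 56 65 68 67]
 [ 4  9 23 67 89 88 79 51 21  7  5  5  4  4  5  3  4  6  7 34 60 67 69 68]
 [ 5  5 10 27 57 63 39 17  6  5  5  4  5  4  5  5  4  5 11 35 60 68 69 67]
 [ 5  4  6 10 21 17 10  5  5  2  3  3  3  5  3  3  3  6 22 50 64 69 69 69]]
```

```bash
python3 - <<'E'
from h import *
s=load('top0'); im=s['pixels'][:,:,::-1]
g=cv2.cvtColor(np.ascontiguousarray(im),cv2.COLOR_BGR2GRAY).astype(np.float32)
C=np.array([.4672,-.0405])
# polar at z=.108
rows=[]
for z,c in((.117,C),):
  for a in np.arange(0,360,6):
    t=np.radians(a); r=np.arange(.022,.044,.002)
    P=np.c_[c[0]+r*np.cos(t),c[1]+r*np.sin(t),np.full(len(r),z)]; uv=proj(s,P).astype(np.float32)
    v=cv2.remap(g,uv[:,0].reshape(1,-1),uv[:,1].reshape(1,-1),cv2.INTER_CUBIC)[0]
    print(a,v.astype(int),int(v[2:].sum()))
# handle ridge
for y in np.arange(.0,.035,.003):
  pass
pts=[];
for rr in np.arange(.042,.072,.002):
    xs=np.radians(np.arange(50,105,1.)); 
    P=np.c_[C[0]+rr*np.cos(xs),C[1]+.001+rr*np.sin(xs),np.full(len(xs),.09)]; uv=proj(s,P).astype(np.float32)
    v=cv2.remap(g,uv[:,0].reshape(1,-1),uv[:,1].reshape(1,-1),cv2.INTER_CUBIC)[0]-78
    v=np.clip(v,0,None); print(round(rr,3),v.max(), np.degrees((xs*v).sum()/max(v.sum(),1)))
E
```

```text
0 [ 65  79 108 142 165 167 167 145 112  80  65] 1155
6 [ 66  78 104 139 165 169 168 149 117  84  64] 1164
12 [ 71  78 101 135 159 168 162 140 107  76  66] 1117
18 [ 72  77 101 132 154 168 158 127  90  72  67] 1073
24 [ 71  80 103 131 157 163 155 123  92  69  62] 1060
30 [ 70  81  98 132 157 166 153 128  95  76  67] 1076
36 [ 71  80 104 128 155 163 151 122  93  71  65] 1056
42 [ 75  90 113 139 157 163 151 122  96  73  71] 1089
48 [ 75  90 112 138 155 162 151 121  94  72  69] 1078
54 [ 77  93 112 134 154 159 147 116  90  69  67] 1052
60 [ 80  91 108 132 154 161 149 122  92  72  68] 1063
66 [ 84  93 110 134 153 159 150 124  94  78  67] 1073
72 [ 91 105 113 133 151 159 155 142 132 127 121] 1237
78 [ 93 105 117 132 149 158 158 154 152 154 156] 1335
84 [ 88 101 116 130 146 154 148 135 117 104  95] 1150
90 [ 87  99 116 132 148 153 143 120  94  78  73] 1062
96 [ 85  97 116 134 150 156 147 122  94  77  73] 1074
102 [ 83  97 116 135 151 154 143 117  91  79  72] 1062
108 [ 83 100 117 140 157 158 144 118  92  76  70] 1075
114 [ 83 100 117 141 157 164 152 130  97  73  68] 1103
120 [ 81  93 115 13
[... 1938 characters left out ...]
 139 108  83  69] 1126
336 [ 69  78 101 129 154 160 159 141 109  81  71] 1109
342 [ 72  77  99 127 152 165 162 141 104  77  65] 1097
348 [ 68  75  96 131 158 167 158 137 106  79  68] 1103
354 [ 66  76 102 139 166 165 156 133 106  78  65] 1113
0.042 78.7543 77.65241404039934
0.044 81.53862 76.90653727122456
0.046 81.55238 77.00855113470627
0.048 77.70068 77.17365075355114
0.05 72.61151 77.16860503430274
0.052 70.990906 77.11934403752473
0.054 68.74893 77.07647562849166
0.056 66.42374 76.9492276247567
0.058 66.37479 77.1081410141948
0.06 56.564453 77.39157744514783
0.062 40.344467 77.41430813709141
0.064 18.046585 77.56859340266817
0.066 0.27285767 21.282897949218746
0.068 0.0 0.0
0.07 0.0 0.0
```

```bash
python3 - <<'E'
from h import *
s=load('top0'); im=s['pixels'][:,:,::-1]
c=crop(np.ascontiguousarray(im),258,210,304,252,16);c=np.clip((c.astype(float)-50)*1.6,0,255).astype(np.uint8); cv2.imwrite('pics/r.png',c)
c=crop(np.ascontiguousarray(im),350,192,390,228,16);c=np.clip((c.astype(float)-50)*1.2,0,255).astype(np.uint8); cv2.imwrite('pics/r2.png',c)
E
```

```text
(no output)
```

View pics/r.png

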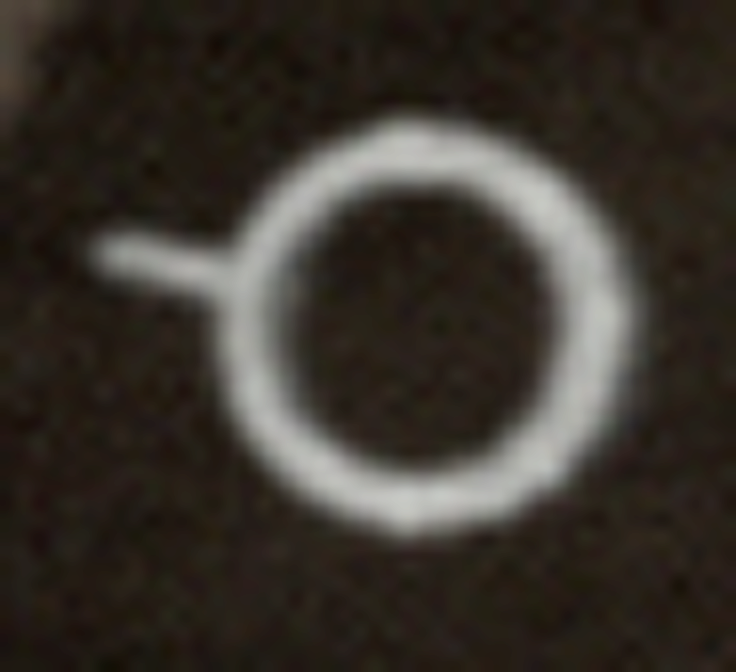

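View pics/r2.png

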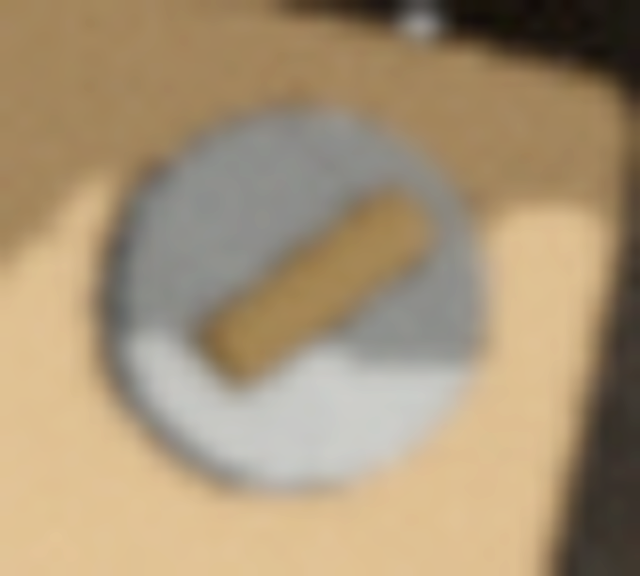

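```bash
cat >> h.py <<'E'
def grip(s,box,z,thr=45,tR=.035):
    u0,v0,u1,v1=box; im=np.ascontiguousarray(s['pixels'][:,:,::-1])
    sat=cv2.cvtColor(crop(im,*box),cv2.COLOR_BGR2HSV)[:,:,1]
    m=(sat>thr).astype(np.uint8); n,l,st,ce=cv2.connectedComponentsWithStats(m)
    out=[]
    for i in range(1,n):
        if st[i,4]<1500: continue
        yx=np.argwhere(l==i); P=ray(s,tofull(yx[:,::-1],u0,v0),z); c=P.mean(0); w,V=np.linalg.eigh(np.cov((P-c).T)); d=V[:,1]
        rc=cv2.minAreaRect((P*1e3).astype(np.float32)); 
        out.append((c,np.degrees(np.arctan2(d[1],d[0]))%180,np.sqrt(12*w),st[i,4],np.array(rc[0])/1e3,rc[1],rc[2]))
    return out
E
python3 - <<'E'
from h import *
s=load('top0')
for t in(35,45,55):
  for o in grip(s,(356,200,382,224),.088,t): print(o)
im=np.ascontiguousarray(s['pixels'][:,:,::-1]); c=crop(im,350,192,390,228)
hsv=cv2.cvtColor(c,cv2.COLOR_BGR2HSV); m=(hsv[:,:,1]<35).astype(np.uint8)
cs,_=cv2.findContours(m,cv2.RETR_EXTERNAL,cv2.CHAIN_APPROX_NONE); k=max(cs,key=cv2.contourArea); hl=cv2.convexHull(k)
p=tofull(k,350,192); P=ray(s,p,.059); print(circ(P))
f=[q for q in P]
for box in((0,0),):pass
# bystanders approx
for n,uv,z in(('honey?',(431,241),.095),('timer',(309,170),.05),('cookies',(278,177),.07),('bell',(202,232),.05),('red',(390,155),.0),('greybox',(424,176),0.05),('jars',(366,172),0)): print(n,ray(s,uv,z))
E
```

```text
(array([ 0.52210161, -0.30027025]), np.float64(98.32433731174909), array([0.09078733, 0.10727155]), np.int32(12047), array([ 0.52878918, -0.29623254]), (73.13249969482422, 80.0152359008789), 1.105043649673462)
(array([ 0.53537817, -0.29894306]), np.float64(127.24614921040246), array([0.01616823, 0.0494732 ]), np.int32(5580), array([ 0.53521973, -0.29897708]), (17.567218780517578, 51.87192153930664), 38.86868667602539)
(array([ 0.55573661, -0.26213323]), np.float64(153.61126125837384), array([0.01262105, 0.02818439]), np.int32(1643), array([ 0.54957373, -0.26607269]), (30.50022315979004, 19.55593490600586), 0.6342936158180237)
(array([ 0.51566066, -0.30756736]), np.float64(124.82379217404934), array([0.06584316, 0.11206169]), np.int32(9258), array([ 0.52878918, -0.29623254]), (73.13249969482422, 80.0152359008789), 1.105043649673462)
(array([ 0.53533202, -0.2988666 ]), np.float64(127.28959120518448), array([0.01500342, 0.04821372]), np.int32(5044), array([ 0.53517633, -0.29889542]), (16.3344783782959, 50.622005462646484), 38.74834060668945)
(array([ 0.51520403, -0.30814345]), np.float64(125.58206348805422), array([0.06582206, 0.11346447]), np.int32(8167), array([ 0.52878918, -0.29623254]), (73.13249969482422, 80.0152359008789), 1.105043649673462)
(array([ 0.53524997, -0.29877123]), np.float64(127.4122721837777), array([0.01388033, 0.04706166]), np.int32(4547), array([ 0.53506836, -0.29876141]), (15.25963306427002, 49.27192687988281), 38.87222671508789)
(array([ 0.53414696, -0.2980403 ]), np.float64(0.03700145705896539), np.float64(0.0011995574828943395))
honey? [[ 0.44259101 -0.48503378]]
timer [[ 0.65973175 -0.1105186 ]]
cookies [[ 0.6322095  -0.01478665]]
bell [[0.4567261  0.21978906]]
red [[ 0.72439207 -0.37780731]]
greybox [[ 0.64794497 -0.47718902]]
jars [[ 0.66550282 -0.29828403]]
```

```bash
cat >> h.py <<'E'
def goal(x,y,z,yaw):
    """increments from measured pose: cm along tool axes, deg about tool y; yaw=tool x heading"""
    o=manip.observe(); M=R.from_rotvec(o['tool_rot']).as_matrix(); d=M.T@(np.array([x,y,z])-o['position'])*100
    c=np.degrees(np.arctan2(M[1,0],M[0,0])); t=-((yaw-c+180)%360-180)
    print('t',round(o['time'],2),'pos',o['position'].round(4),'yaw',round(c,2),'tilt',M[:,1].round(4),'F',o['contact_force'].round(1),'open',round(o['opening'],3),'j',o['joints'].round(2)); print('inc',d.round(2),'turn',round(t,2))
E
python3 - <<'E'
from h import *
goal(.535,-.2985,.2,37.5)
E
```

```text
t 0.1 pos [ 0.1389 -0.506   0.1997] yaw -74.66 tilt [-1.e-04  9.e-04 -1.e+00] F [-0.1 -0.2 -0.5] open 1.001 j [-1.46  0.26 -0.05  1.26 -0.    1.42]
inc [-9.530e+00 -2.000e-02  4.369e+01] turn -112.16
```

Request:
move_arm([
  [0.6,-9.5,0,43.7,-112.2],
  [0.6,-9.5,0,43.7,-112.2],
  [0.6,-9.5,0,43.7,-112.2],
  [0.6,-9.5,0,43.7,-112.2],
  [0.6,-9.5,0,43.7,-112.2],
  [0.6,-9.5,0,43.7,-112.2],
  [0.6,-9.5,0,43.7,-112.2],
  [0.6,-9.5,0,43.7,-112.2],
  [0.6,-9.5,0,43.7,-112.2],
  [0.6,-9.5,0,43.7,-112.2],
], force=80)

```text
time: 1.1
position: [0.5389, -0.296, 0.1989]
tool_rot: [-1.563, -0.163, 0.163]
contact_force: [-2.3, -0.6, 0.2]
opening: 0.601
```

```bash
python3 - <<'E'
from h import *
goal(.535,-.2985,.2,37.4)
E
```

```text
t 1.1 pos [ 0.5389 -0.296   0.1989] yaw 11.9 tilt [-2.0e-04  1.3e-03 -1.0e+00] F [-2.3 -0.6  0.2] open 0.601 j [-0.64  0.42  0.19  1.34  0.    0.73]
inc [-0.44 -0.11 -0.16] turn -25.5
```

Request:
move_arm([
  [0.6,0,0,0,-25.5],
  [0.6,0,0,0,-25.5],
  [0.6,0,0,0,-25.5],
  [0.6,0,0,0,-25.5],
  [0.6,0,0,0,-25.5],
  [0.6,0,0,0,-25.5],
])

```text
time: 1.7
position: [0.5352, -0.299, 0.2]
tool_rot: [-1.512, -0.5, 0.5]
contact_force: [0.0, -0.4, -0.6]
opening: 0.601
```

```bash
python3 - <<'E'
from h import *
goal(.535,-.2985,.1,37.4)
snap('top','top1'); snap('scene','scene1')
E
```

```text
t 1.7 pos [ 0.5352 -0.299   0.2   ] yaw 36.59 tilt [-2.e-04  2.e-04 -1.e+00] F [ 0.  -0.4 -0.6] open 0.601 j [-0.64  0.42  0.19  1.34  0.    0.29]
inc [ 0.02 10.    0.05] turn -0.81
```

View pics/top1.png

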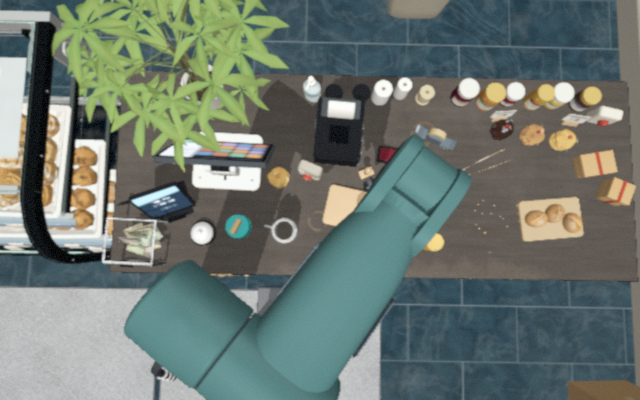

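View pics/scene1.png

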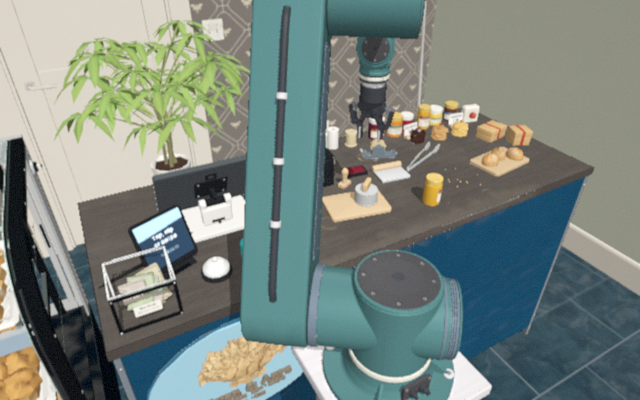

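```bash
python3 - <<'E'
from h import *
s=load('scene1'); print(proj(s,[[.5352,-.299,.2],[.535,-.2985,.0735],[.535,-.2985,.014],[.467,-.0405,.117]]))
im=np.ascontiguousarray(s['pixels'][:,:,::-1]); cv2.imwrite('pics/s1c.png',cv2.resize(im[80:230,300:450],None,fx=4,fy=4,interpolation=cv2.INTER_CUBIC))
E
```

```text
[[369.3471189  148.46794801]
 [366.77078691 183.73542149]
 [365.68689906 199.14090887]
 [304.66882779 205.17544418]]
```

View pics/s1c.png

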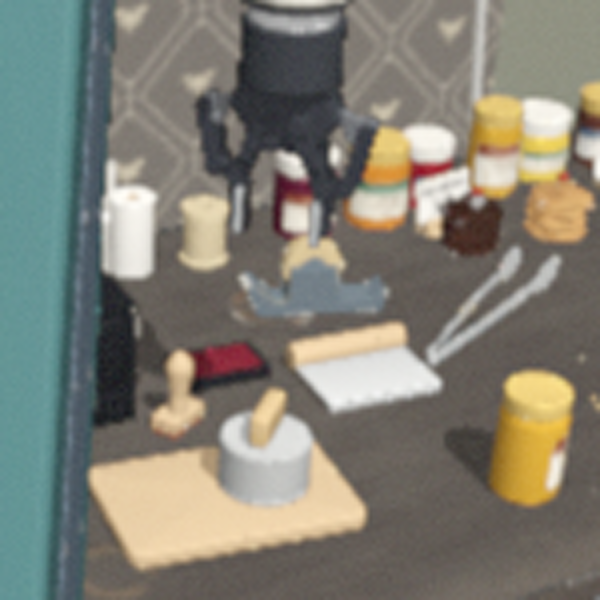

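```bash
python3 - <<'E'
from h import *
s=load('scene1')
im=np.ascontiguousarray(s['pixels'][:,:,::-1]); c=cv2.resize(im[95:165,335:405],None,fx=8,fy=8,interpolation=cv2.INTER_CUBIC);c=np.clip(c.astype(float)*1.6,0,255); 
p=proj(s,[.5352,-.299,.2])[0]; cv2.circle(c,(int((p[0]-335)*8),int((p[1]-95)*8)),5,(0,0,255),2); cv2.imwrite('pics/s1d.png',c)
E
```

```text
[ WARN:0@0.286] global loadsave.cpp:1063 imwrite_ Unsupported depth image for selected encoder is fallbacked to CV_8U.
```

View pics/s1d.png

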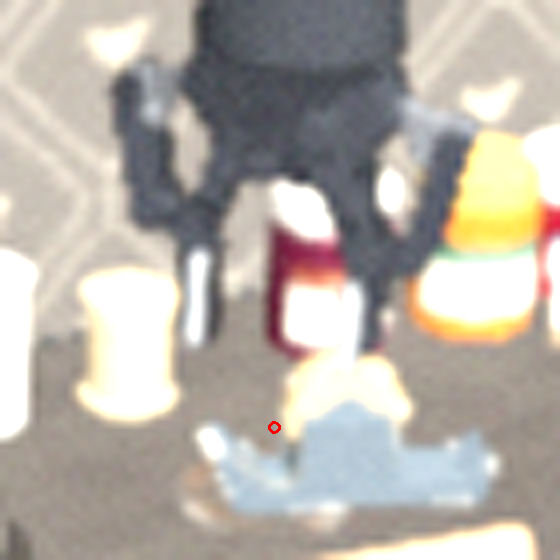

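```bash
python3 - <<'E'
from h import *
s=load('scene0')
im=np.ascontiguousarray(s['pixels'][:,:,::-1]); c=cv2.resize(im[130:200,490:560],None,fx=8,fy=8,interpolation=cv2.INTER_CUBIC)
for z,col in((.2,(0,0,255)),(.192,(0,255,0)),(.24,(255,0,0))):
  p=proj(s,[.1389,-.506,z])[0]; cv2.circle(c,(int((p[0]-490)*8),int((p[1]-130)*8)),5,col,2); 
cv2.imwrite('pics/s0d.png',c)
s=load('scene1'); print([ (z,ray(s,(370,138.7),z).round(3)) for z in (.2,.21,.22,.23,.24)])
E
```

```text
[(0.2, array([[ 0.59 , -0.338]])), (0.21, array([[ 0.573, -0.326]])), (0.22, array([[ 0.557, -0.314]])), (0.23, array([[ 0.54 , -0.302]])), (0.24, array([[ 0.524, -0.29 ]]))]
```

View pics/s0d.png

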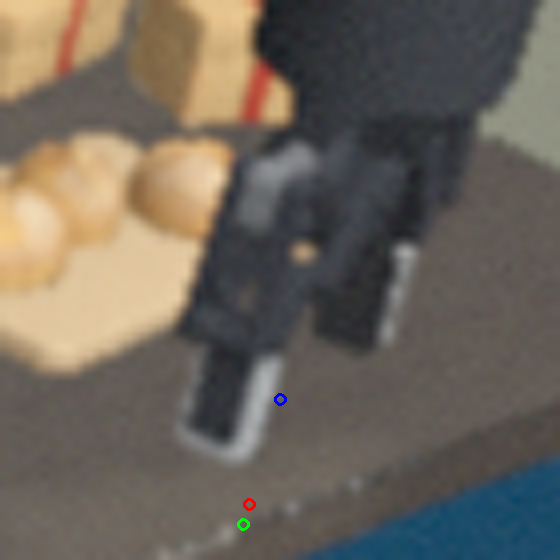

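Request:
move_arm([
  [0.6,0,3,0,-0.8],
  [0.6,0,6,0,-0.8],
  [0.6,0,8.5,0,-0.8],
  [0.6,0,10,0,-0.8],
  [0.6,0,10,0,-0.8],
  [0.6,0,10,0,-0.8],
])

```text
time: 2.4
position: [0.5353, -0.2991, 0.1006]
tool_rot: [-1.509, -0.513, 0.513]
contact_force: [-0.4, -0.9, 0.5]
opening: 0.599
```

```bash
python3 - <<'E'
from h import *
goal(.535,-.2985,.071,37.4)
s=snap('scene','scene2')
im=np.ascontiguousarray(s['pixels'][:,:,::-1]); c=cv2.resize(im[130:210,325:405],None,fx=8,fy=8,interpolation=cv2.INTER_CUBIC)
o=manip.observe()['position']
for z,col in((.1,(0,0,255)),(.092,(0,255,0)),(.14,(255,0,0))):
  p=proj(s,[o[0],o[1],z])[0]; cv2.circle(c,(int((p[0]-325)*8),int((p[1]-130)*8)),5,col,2); 
cv2.imwrite('pics/s2.png',c)
E
```

```text
t 2.4 pos [ 0.5353 -0.2991  0.1006] yaw 37.54 tilt [ 2.e-04 -1.e-04 -1.e+00] F [-0.4 -0.9  0.5] open 0.599 j [-0.64  0.46 -0.02  1.09 -0.    0.27]
inc [0.01 2.96 0.07] turn 0.14
```

View pics/s2.png

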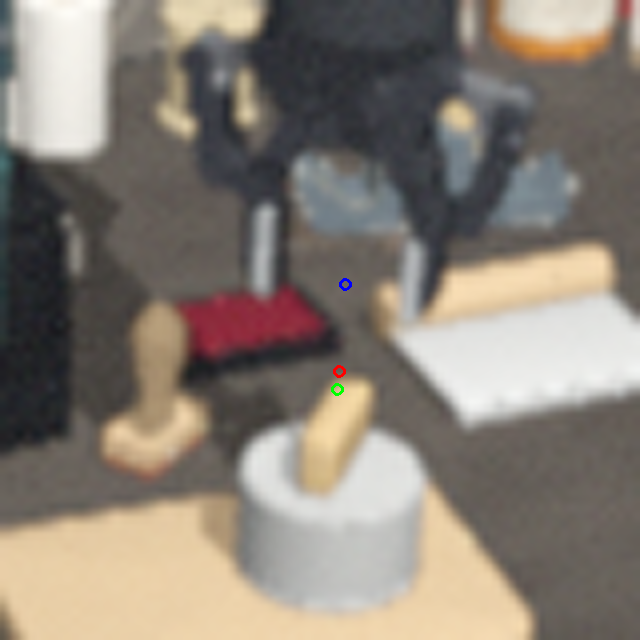

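```bash
python3 - <<'E'
from h import *
s=load('top0')
im=np.ascontiguousarray(s['pixels'][:,:,::-1]); c=cv2.resize(im[330:400,420:520],None,fx=7,fy=7,interpolation=cv2.INTER_CUBIC)
for z,col in((.2,(0,0,255)),(.24,(255,0,0)),(.3,(0,255,0))):
  p=proj(s,[.1389,-.506,z])[0]; print(p); cv2.circle(c,(int((p[0]-420)*7),int((p[1]-330)*7)),5,col,2); 
cv2.imwrite('pics/t0d.png',c)
E
```

```text
[450.97877958 355.44878461]
[456.32040897 360.23478397]
[465.1863722 368.1785201]
```

View pics/t0d.png

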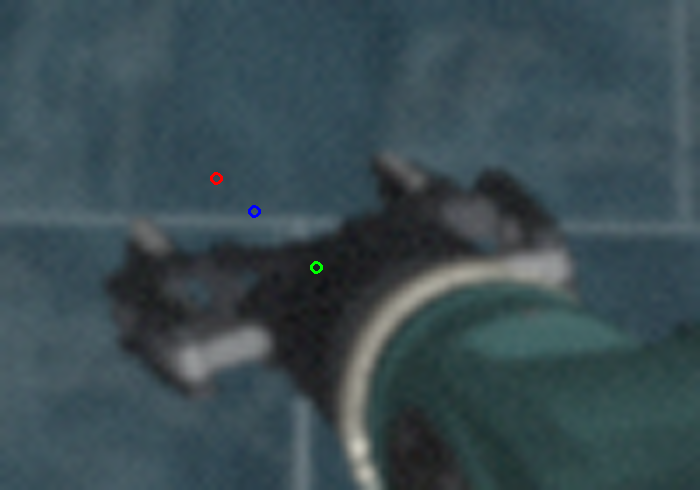

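Request:
move_arm([
  [0.6,0,1,0,0],
  [0.6,0,2,0,0],
  [0.6,0,2.9,0,0],
  [0.6,0,2.9,0,0],
  [0.6,0,2.9,0,0],
])

```text
time: 2.95
position: [0.5351, -0.299, 0.0709]
tool_rot: [-1.509, -0.513, 0.514]
contact_force: [-0.4, -0.3, 0.6]
opening: 0.602
```

```bash
cat >> h.py <<'E'
def look(f,cam,box,zs=(),k=8):
    s=snap(cam,f); u0,v0,u1,v1=box
    im=np.ascontiguousarray(s['pixels'][:,:,::-1]); c=cv2.resize(im[v0:v1,u0:u1],None,fx=k,fy=k,interpolation=cv2.INTER_CUBIC)
    o=manip.observe()['position']
    for z in zs:
        p=proj(s,[o[0],o[1],z])[0]; cv2.circle(c,(int((p[0]-u0)*k),int((p[1]-v0)*k)),4,(0,0,255),2)
    cv2.imwrite(f'pics/{f}_c.png',c); return s
E
python3 - <<'E'
from h import *
goal(.535,-.2985,.071,37.4)
look('scene3','scene',(325,135,405,210),(.071,.088,.1))
E
```

```text
t 2.95 pos [ 0.5351 -0.299   0.0709] yaw 37.59 tilt [-4.e-04  3.e-04 -1.e+00] F [-0.4 -0.3  0.6] open 0.602 j [-0.64  0.48 -0.07  1.02 -0.    0.27]
inc [ 0.02 -0.01  0.04] turn 0.19
```

View pics/scene3_c.png

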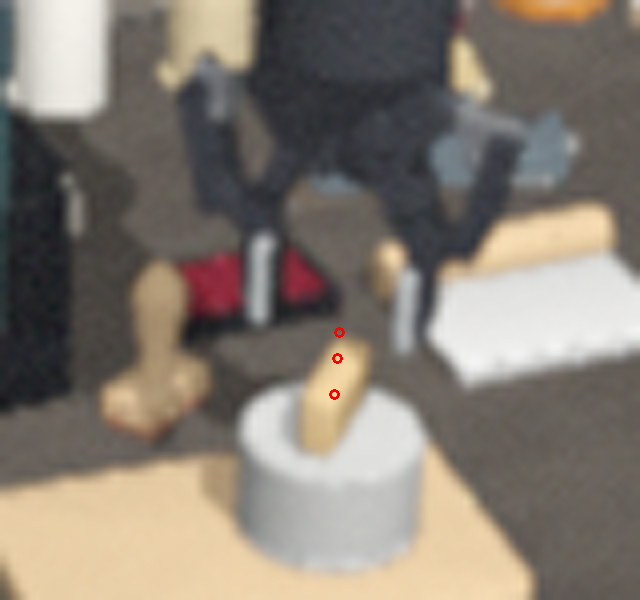

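Request:
move_arm([
  [0.35,0,0,0,0],
  [0.35,0,0,0,0],
  [0.35,0,0,0,0],
  [0.35,0,0,0,0],
])

```text
time: 3.4
position: [0.5352, -0.2991, 0.0712]
tool_rot: [-1.509, -0.514, 0.514]
contact_force: [0.2, 0.9, -0.5]
opening: 0.352
```

```bash
python3 - <<'E'
from h import *
goal(.535,-.2985,.071,37.4)
look('scene4','scene',(325,135,405,210),(.071,.088,.1))
E
```

```text
t 3.4 pos [ 0.5352 -0.2991  0.0712] yaw 37.59 tilt [ 1.e-04 -1.e-04 -1.e+00] F [ 0.2  0.9 -0.5] open 0.352 j [-0.64  0.47 -0.07  1.02  0.    0.27]
inc [0.01 0.02 0.06] turn 0.19
```

View pics/scene4_c.png

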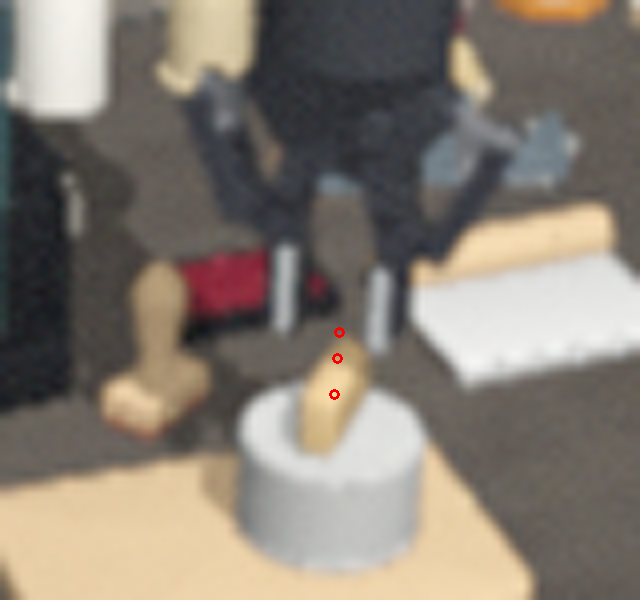

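```bash
python3 - <<'E'
from h import *
s=load('scene4')
for z in (.063,.071,.08,.09,.095,.1,.105): print(z,(proj(s,[[.5285,-.290,z],[.5352,-.2991,z]])-[325,135])*8)
E
```

```text
0.063 [[323.94735236 425.12223498]
 [333.57400781 411.42262626]]
0.071 [[325.11392479 408.20299084]
 [334.76316036 394.5611359 ]]
0.08 [[326.43493141 389.04392886]
 [336.10968443 375.46820916]]
0.09 [[327.91352388 367.59933928]
 [337.61677302 354.09857113]]
0.095 [[328.65712592 356.81459572]
 [338.37468001 343.35189158]]
0.1 [[329.40362084 345.98789571]
 [339.13551796 332.56365271]]
0.105 [[330.15302554 335.11899393]
 [339.89930391 321.73361298]]
```

Request:
move_arm([
  [0.35,0,0.5,0,0],
  [0.35,0,1,0,0],
  [0.35,0,1.5,0,0],
  [0.35,0,2,0,0],
  [0.35,0,2,0,0],
])

```text
time: 3.95
position: [0.5348, -0.2988, 0.0502]
tool_rot: [-1.508, -0.513, 0.514]
contact_force: [-0.8, -0.7, -0.3]
opening: 0.348
```

```bash
python3 - <<'E'
from h import *
goal(.535,-.2985,.037,37.4)
look('scene5','scene',(325,135,405,210),())
E
```

```text
t 3.95 pos [ 0.5348 -0.2988  0.0502] yaw 37.59 tilt [-1.e-03  7.e-04 -1.e+00] F [-0.8 -0.7 -0.3] open 0.348 j [-0.64  0.49 -0.11  0.97 -0.    0.27]
inc [0.03 1.32 0.01] turn 0.19
```

View pics/scene5_c.png

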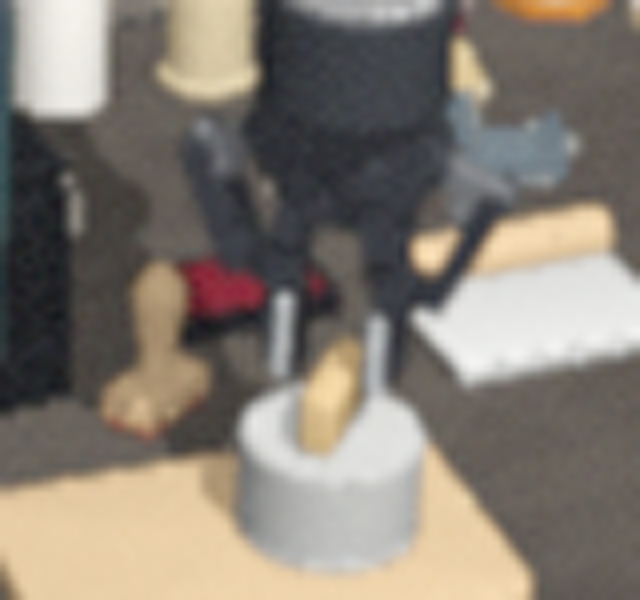

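Request:
move_arm([
  [0.35,0,0.5,0,0.2],
  [0.35,0,1,0,0.2],
  [0.35,0,1.3,0,0.2],
  [0.35,0,1.3,0,0.2],
])

```text
time: 4.4
position: [0.5349, -0.2988, 0.0375]
tool_rot: [-1.509, -0.51, 0.511]
contact_force: [0.2, -0.3, 0.3]
opening: 0.349
```

```bash
python3 - <<'E'
from h import *
goal(.535,-.2985,.037,37.4)
look('scene6','scene',(325,135,405,210),())
E
```

```text
t 4.4 pos [ 0.5349 -0.2988  0.0375] yaw 37.39 tilt [-7.e-04  5.e-04 -1.e+00] F [ 0.2 -0.3  0.3] open 0.349 j [-0.64  0.5  -0.13  0.94 -0.    0.28]
inc [0.03 0.05 0.02] turn -0.01
```

View pics/scene6_c.png

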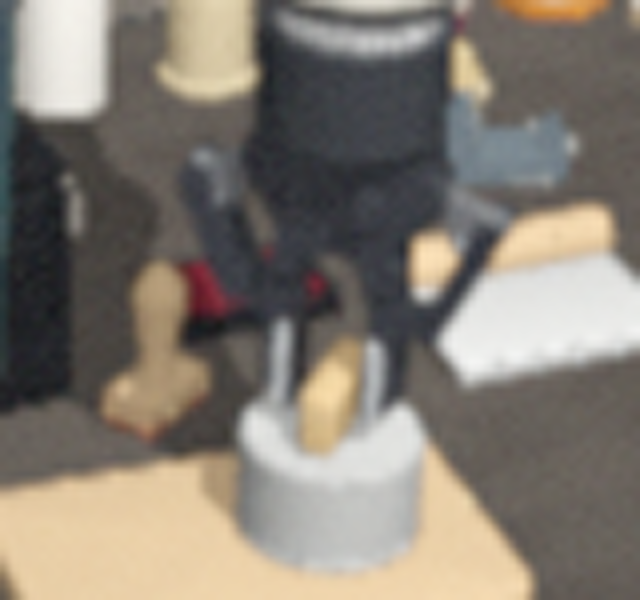

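Request:
move_arm([
  [0.35,0,0.2,0,0],
  [0.25,0,0.2,0,0],
  [0.05,0,0.2,0,0],
  [0.05,0,0.2,0,0],
  [0.05,0,0.2,0,0],
  [0.05,0,0.2,0,0],
], force=80)

```text
time: 5.05
position: [0.5352, -0.299, 0.036]
tool_rot: [-1.51, -0.511, 0.511]
contact_force: [-0.1, -0.3, -2.1]
opening: 0.165
```

```bash
python3 - <<'E'
from h import *
goal(.535,-.2985,.037,37.4)
look('scene7','scene',(325,135,405,210),())
E
```

```text
t 5.05 pos [ 0.5352 -0.299   0.036 ] yaw 37.39 tilt [-1.e-04  1.e-04 -1.e+00] F [-0.1 -0.3 -2.1] open 0.165 j [-0.64  0.5  -0.13  0.94  0.    0.28]
inc [ 0.02 -0.1   0.05] turn -0.01
```

View pics/scene7_c.png

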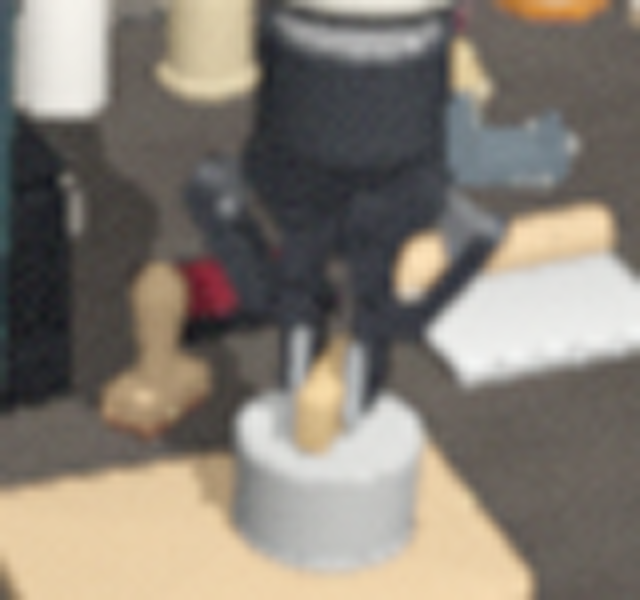

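Request:
move_arm([
  [0.05,0,-0.5,0,0],
  [0.05,0,-1.5,0,0],
  [0.05,0,-3.5,0,0],
  [0.05,0,-6,0,0],
  [0.05,0,-9,0,0],
  [0.05,0,-12,0,0],
  [0.05,0,-14.5,0,0],
  [0.05,0,-15.5,0,0],
  [0.05,0,-15.5,0,0],
  [0.05,0,-15.5,0,0],
])

```text
time: 6.1
position: [0.5349, -0.2988, 0.1901]
tool_rot: [-1.509, -0.51, 0.511]
contact_force: [0.0, 0.4, -3.2]
opening: 0.165
```

```bash
python3 - <<'E'
from h import *
goal(.467,-.0405,.19,77.2)
look('scene8','scene',(315,95,415,210),(),6)
E
```

```text
t 6.1 pos [ 0.5349 -0.2988  0.1901] yaw 37.39 tilt [-9.e-04  6.e-04 -1.e+00] F [ 0.   0.4 -3.2] open 0.165 j [-0.64  0.42  0.17  1.32 -0.    0.28]
inc [10.29  0.04 24.65] turn -39.81
```

View pics/scene8_c.png

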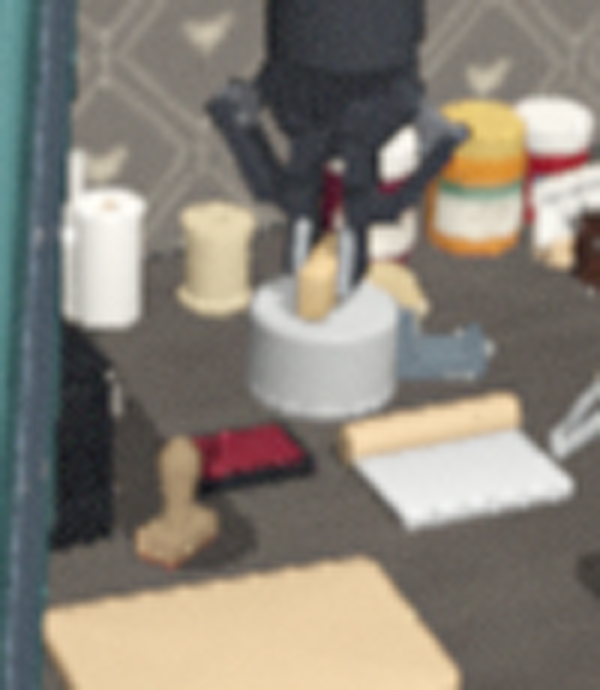

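```bash
cat >> h.py <<'E'
def capext(s,box,thr=40,vmin=110):
    u0,v0,u1,v1=box; im=np.ascontiguousarray(s['pixels'][:,:,::-1]); h=cv2.cvtColor(crop(im,*box),cv2.COLOR_BGR2HSV)
    m=((h[:,:,1]<thr)&(h[:,:,2]>vmin)).astype(np.uint8); n,l,st,ce=cv2.connectedComponentsWithStats(m)
    i=1+np.argmax(st[1:,4]); mm=(l==i)
    x,y,w,hh,a=st[i]; return tofull([[x-.5,y],[x+w-.5,y+hh-.5]],u0,v0),a,mm
def cyl(s,c,z0,z1,r=.0375):
    t=np.linspace(0,2*np.pi,200); P=np.array([[c[0]+r*np.cos(a),c[1]+r*np.sin(a),z] for z in(z0,z1) for a in t]); uv=proj(s,P); return uv.min(0),uv.max(0)
E
python3 - <<'E'
from h import *
for f,box,c,z in(('scene1',(350,182,384,210),(.535,-.2987),.014),('scene6',(350,184,384,210),(.535,-.2987),.014),('scene7',(350,184,384,210),(.5351,-.299),.014),('scene8',(350,135,386,170),(.5349,-.2988),.168)):
    s=load(f)
    for t in(30,45): 
        e,a,m=capext(s,box,t); print(f,t,e.round(2).tolist(),a)
    print('pred',[q.round(2).tolist() for q in cyl(s,c,z,z+.045)])
    cv2.imwrite(f'pics/m_{f}.png',m.astype(np.uint8)*255)
E
```

```text
scene1 30 [[353.75, 181.56], [378.75, 206.0]] 27389
scene1 45 [[353.75, 181.56], [380.25, 206.38]] 28969
pred [[354.28, 181.42], [378.25, 205.65]]
scene6 30 [[354.0, 183.56], [378.62, 206.0]] 26186
scene6 45 [[353.88, 183.56], [379.0, 206.38]] 27613
pred [[354.28, 181.42], [378.25, 205.65]]
scene7 30 [[353.75, 183.56], [378.12, 205.88]] 26684
scene7 45 [[353.62, 183.56], [379.25, 206.25]] 28098
pred [[354.34, 181.38], [378.31, 205.61]]
scene8 30 [[355.5, 134.56], [385.5, 165.5]] 35378
scene8 45 [[354.88, 134.56], [385.5, 165.88]] 38541
pred [[356.53, 139.16], [382.05, 163.75]]
```

```bash
python3 - <<'E'
from h import *
a=[]
for f,u,v in(('scene7',346,166),('scene8',348,124)):
    im=np.ascontiguousarray(load(f)['pixels'][v:v+45,u:u+40,::-1]); c=cv2.resize(im,None,fx=10,fy=10,interpolation=cv2.INTER_CUBIC); a.append(np.clip(c.astype(float)*1.3,0,255).astype(np.uint8))
cv2.imwrite('pics/cmp.png',np.hstack(a))
E
```

```text
(no output)
```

View pics/cmp.png

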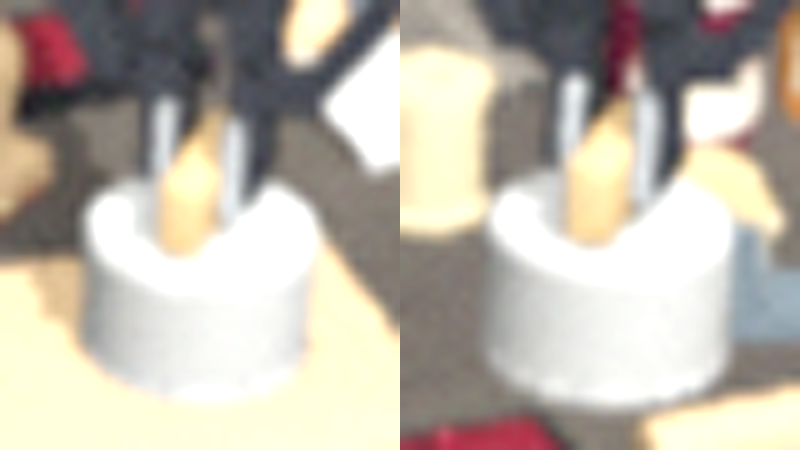

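```bash
python3 - <<'E'
from h import *
goal(.4667,-.0415,.19,77.2)
E
```

```text
t 6.15 pos [ 0.5348 -0.2987  0.1898] yaw 37.39 tilt [-0.0015  0.0011 -1.    ] F [-0.4 -0.4 -2. ] open 0.166 j [-0.64  0.42  0.16  1.32 -0.    0.28]
inc [1.021e+01 2.000e-02 2.457e+01] turn -39.81
```

Request:
move_arm([
  [0.05,0.8,0,2,-4],
  [0.05,2.4,0,6,-9],
  [0.05,4.1,0,10,-14],
  [0.05,5.8,0,14,-20],
  [0.05,7.5,0,18,-27],
  [0.05,9.2,0,22,-34],
  [0.05,10,0,24,-39.8],
  [0.05,10.2,0,24.6,-39.8],
  [0.05,10.2,0,24.6,-39.8],
  [0.05,10.2,0,24.6,-39.8],
], force=120)

```text
time: 7.15
position: [0.4671, -0.0424, 0.1906]
tool_rot: [-1.307, -1.041, 1.041]
contact_force: [0.7, 0.2, -1.7]
opening: 0.153
```

```bash
python3 - <<'E'
from h import *
goal(.4667,-.0415,.15,77.2)
snap('top','top9'); snap('scene','scene9')
E
```

```text
t 7.15 pos [ 0.4671 -0.0424  0.1906] yaw 77.05 tilt [-5.e-04 -1.e-04 -1.e+00] F [ 0.7  0.2 -1.7] open 0.153 j [-0.26  0.17 -0.2   1.2  -0.   -0.04]
inc [0.08 4.06 0.06] turn -0.15
```

View pics/top9.png

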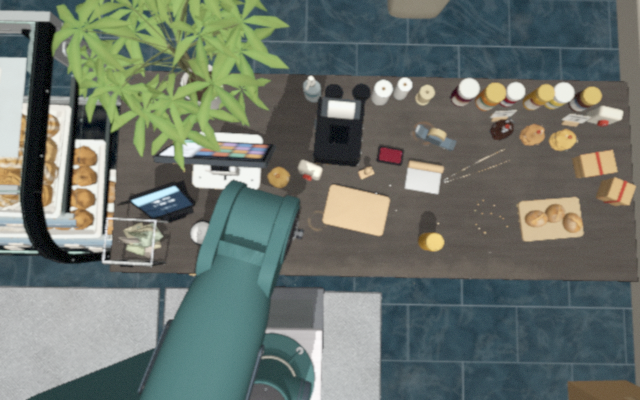

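View pics/scene9.png

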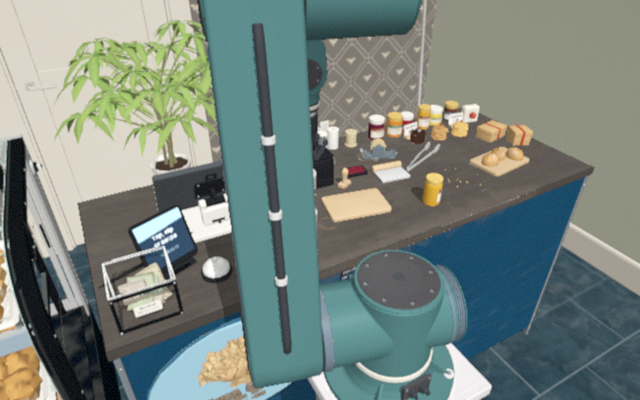

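Request:
move_arm([
  [0.05,2,0,1,0],
  [0.05,6,0,2.5,0],
  [0.05,10,0,4.3,0],
  [0.05,14,0,6,0],
  [0.05,17,0,7.2,0],
  [0.05,18.5,0,8,0],
  [0.05,18.5,0,8,0],
])

```text
time: 7.95
position: [0.4298, 0.1576, 0.1909]
tool_rot: [-1.306, -1.043, 1.044]
contact_force: [0.2, -0.3, -2.8]
opening: 0.147
```

```bash
python3 - <<'E'
from h import *
goal(.4667,-.0415,.15,77.2)
look('sceneA','scene',(200,130,350,260),(),5)
look('topA','top',(180,150,340,260),(),5)
E
```

```text
t 7.95 pos [0.4298 0.1576 0.1909] yaw 77.24 tilt [-3.e-04  2.e-04 -1.e+00] F [ 0.2 -0.3 -2.8] open 0.147 j [ 0.17  0.15 -0.22  1.2   0.    0.4 ]
inc [-18.6    4.08  -7.99] turn 0.04
```

View pics/sceneA_c.png

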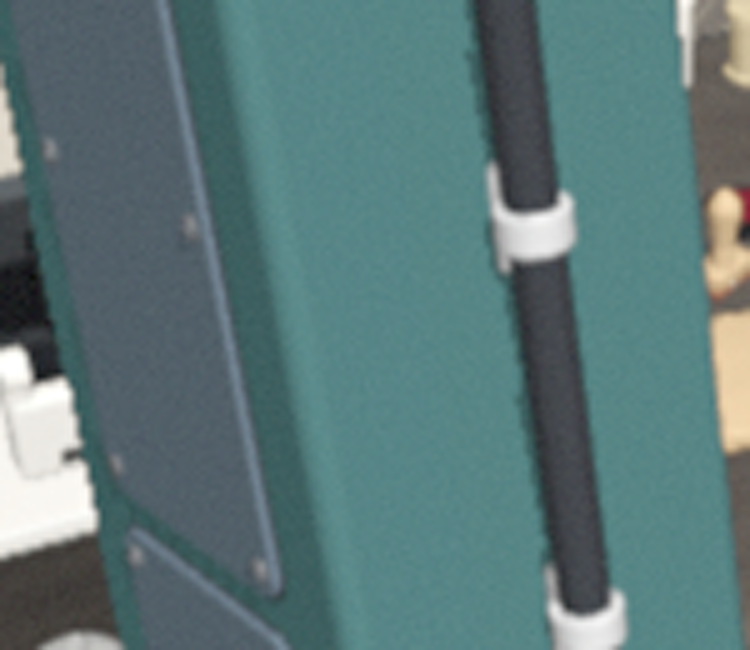

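View pics/topA_c.png

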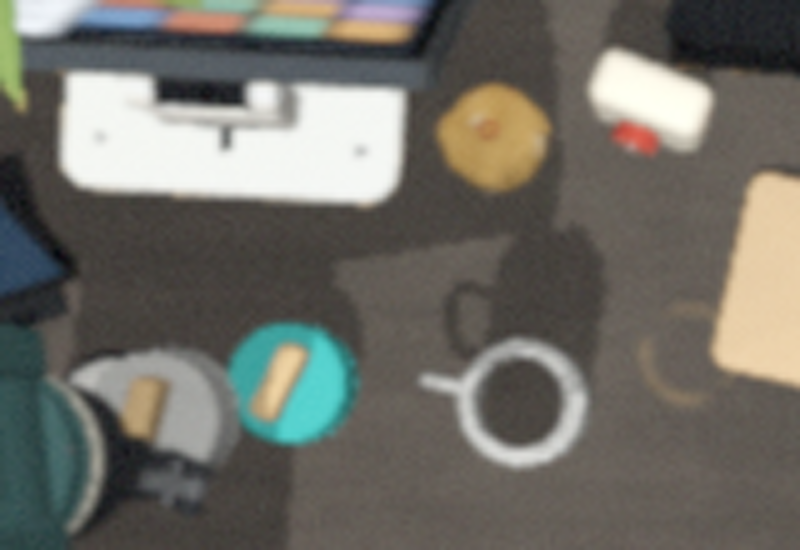

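```bash
python3 - <<'E'
from h import *
s=load('topA'); im=np.ascontiguousarray(s['pixels'][:,:,::-1])
g=cv2.cvtColor(im,cv2.COLOR_BGR2GRAY); 
b=(258,212,302,250); c=crop(g,*b)
for thr in(110,125,140):
    m=(c>thr).astype(np.uint8); cs,h=cv2.findContours(m,cv2.RETR_CCOMP,cv2.CHAIN_APPROX_NONE)
    for i,k in enumerate(cs):
        if len(k)<150: continue
        P=ray(s,tofull(k,b[0],b[1]),.117 if h[0][i][3]>=0 else .1)
        cc,r,e=circ(P)
        if h[0][i][3]<0:
            for _ in range(3):
                P=P[np.abs(np.linalg.norm(P-cc,axis=1)-r)<.0025]; cc,r,e=circ(P)
        print(thr,h[0][i][3]<0,cc.round(4),r.round(4),e.round(4))
c=cv2.resize(im[205:260,190:240],None,fx=12,fy=12,interpolation=cv2.INTER_CUBIC); c=np.clip((c.astype(float)-30)*1.6,0,255).astype(np.uint8)
o=np.array([.4298,.1576])
for z,col in((.213,(0,0,255)),(.168,(255,0,0))):
  t=np.linspace(0,2*np.pi,60); uv=proj(s,np.c_[o[0]+.0375*np.cos(t),o[1]+.0375*np.sin(t),np.full(60,z)])
  for p in uv: cv2.circle(c,(int((p[0]+.5-190)*12),int((p[1]+.5-205)*12)),1,col,-1)
cv2.imwrite('pics/capA.png',c)
E
```

```text
110 True [ 0.4667 -0.0362] 0.042 0.0029
110 False [ 0.4673 -0.0406] 0.0253 0.0015
125 True [ 0.4668 -0.0364] 0.0407 0.003
125 False [ 0.4674 -0.0404] 0.0262 0.0015
140 True [ 0.4667 -0.0365] 0.0397 0.0031
140 False [ 0.4675 -0.0404] 0.027 0.0017
```

View pics/capA.png

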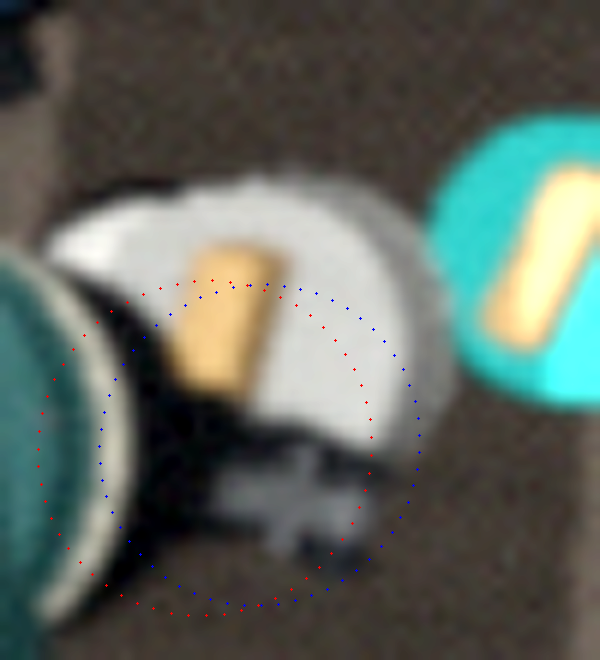

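```bash
python3 - <<'E'
from h import *
goal(.4667,-.0415,.15,77.2)
s=load('scene8'); u,v=348,124
# predicted bar ends (top & bottom) for cap centred at TCP, and pad near edges
o=np.array([.5349,-.2988]); tz=np.array([-.607,.794]); tx=np.array([.794,.607])
for name,off,z in(('near bar end bottom',.025*tz,.168+.045),('near end top',.025*tz,.168+.074),('far end top',-.025*tz,.242),('padL? tip near',.011*tz-.008*tx,.213),('padR tip near',.011*tz+.008*tx,.213),('captop centre',0*tz,.213)):
    print(name,((proj(s,[*(o+off),z])[0]-[u,v])*10+[400+5,5]).round(0))
E
```

```text
t 8.05 pos [0.4303 0.1559 0.1909] yaw 77.16 tilt [-2.e-04 -3.e-04 -1.e+00] F [ 0.7  0.2 -2.4] open 0.151 j [ 0.17  0.15 -0.22  1.2  -0.    0.39]
inc [-18.44   4.1   -7.94] turn -0.04
near bar end bottom [595. 247.]
near end top [600. 159.]
far end top [653.  92.]
padL? tip near [635. 232.]
padR tip near [584. 222.]
captop centre [621. 212.]
```

```bash
python3 - <<'E'
from h import *
s=load('topA'); im=np.ascontiguousarray(s['pixels'][:,:,::-1])
c=cv2.resize(im[205:265,180:240],None,fx=13,fy=10,interpolation=cv2.INTER_CUBIC); c=(255*(c/255.)**.45).astype(np.uint8)
cv2.imwrite('pics/capA2.png',c)
E
```

```text
(no output)
```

View pics/capA2.png

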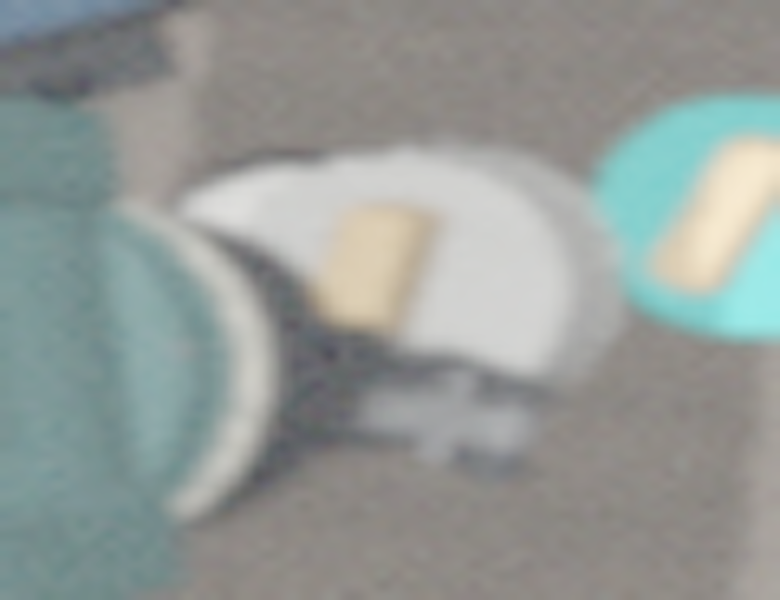

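View pics/topA.png

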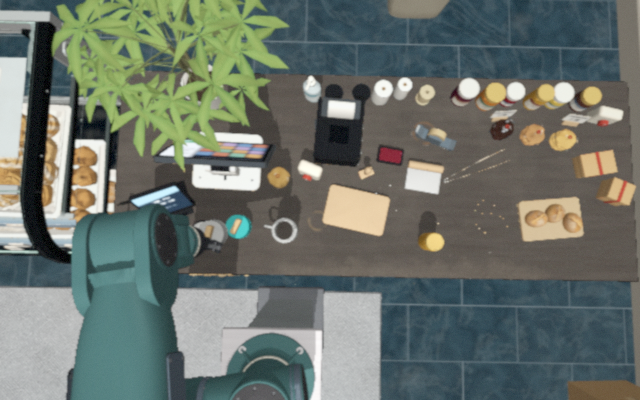

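```bash
python3 - <<'E'
from h import *
goal(.4667,-.0415,.15,77.2)
s=snap('top','topB'); a=load('topA')
d=cv2.absdiff(s['pixels'],a['pixels']).max(2)[205:265,180:240]; print(d.max(), d.mean())
im=np.ascontiguousarray(s['pixels'][:,:,::-1]); g=cv2.cvtColor(im,cv2.COLOR_BGR2GRAY); 
E
```

```text
t 8.05 pos [0.4303 0.1559 0.1909] yaw 77.16 tilt [-2.e-04 -3.e-04 -1.e+00] F [ 0.7  0.2 -2.4] open 0.151 j [ 0.17  0.15 -0.22  1.2  -0.    0.39]
inc [-18.44   4.1   -7.94] turn -0.04
27 4.001388888888889
```

```bash
python3 - <<'E'
from h import *
s=load('topB'); b=(185,208,226,246); im=np.ascontiguousarray(s['pixels'][:,:,::-1]); c=crop(im,*b,8)
h=cv2.cvtColor(c,cv2.COLOR_BGR2HSV)
print(h[90:200:12,60:210:10,1]); print(h[90:200:12,60:210:10,2])
E
```

```text
[[40 32 31 34 30 38 35 27 46 31 27 32 22 32 19]
 [36 31 36 33 25 29 22  9  9  9 10 10  4  6  9]
 [34 34 27 17  7  8  6  5  5  7  7  5  6  5  3]
 [28 23  9 12  5  6  7  4  5  5  5  6  3  3  5]
 [24  3  5  6  6  5  7  5  5  6  5 13 33 45 45]
 [16 11  4  3  8  5  5  3  6  5  8 42 83 93 96]
 [20 15 17  9  9  7  6  5  6  5 19 65 91 91 91]
 [60 21 16 20 11 20  4  7  5  5 26 75 92 90 94]
 [84 59 16 19 19  5 20  8  5 12 48 84 90 92 93]
 [87 84 43 15 17 19  0 42  9 44 79 93 92 91 93]]
[[ 95  96  82  67  68  67  66  67  67  66  66  63  69  72  81]
 [ 99  90  77  70  62  53  59  58  57  60  79 106 117 124 140]
 [ 97  82  65  59  77 101 126 145 143 141 147 156 161 161 161]
 [ 91  78  88 126 160 181 182 174 166 162 163 164 161 162 162]
 [ 96  97 145 177 184 186 175 165 161 161 159 160 160 160 154]
 [126 120 131 152 167 167 162 164 163 161 162 165 175 179 178]
 [126 139 118  87  84 112 138 158 163 164 165 172 180 184 185]
 [ 93 122 142 126  71  51  72 116 149 159 158 170 181 185 181]
 [ 85  95 128 159 118  54  39  62 108 146 164 177 182 186 179]
 [ 91  82 100 134 135  96  48  43  55 104 159 179 183 184 168]]
```

```bash
cat >> h.py <<'E'
def radprof(s,c,z,angs,r):
    g=cv2.cvtColor(np.ascontiguousarray(s['pixels'][:,:,::-1]),cv2.COLOR_BGR2GRAY).astype(np.float32); out=[]
    for a in angs:
        t=np.radians(a); P=np.c_[c[0]+r*np.cos(t),c[1]+r*np.sin(t),np.full(len(r),z)]; uv=proj(s,P).astype(np.float32)
        out.append(cv2.remap(g,uv[:,0].reshape(1,-1),uv[:,1].reshape(1,-1),cv2.INTER_CUBIC)[0])
    return np.array(out)
E
python3 - <<'E'
from h import *
s=load('topB'); c=np.array([.452,.149])
r=np.arange(.026,.060,.002)
print((r*1000).astype(int))
for z in(.213,.168):
  print(z)
  for a,p in zip(range(-110,41,10),radprof(s,c,z,range(-110,41,10),r)): print(a,p.astype(int))
E
```

```text
[26 27 29 31 33 35 37 39 41 43 45 47 49 51 53 55 57]
0.213
-110 [167 168 168 165 153 134 112 100  97  93  83  73  67  66  68  66  67]
-100 [166 166 166 165 154 135 118 108 105 105  98  84  71  67  64  68  72]
-90 [165 167 167 161 151 131 114 107 104 103 104 110 119 127 130 133 137]
-80 [165 165 165 162 156 138 117 109 106 108 114 121 130 138 145 154 161]
-70 [164 164 165 161 149 134 120 115 116 120 129 134 132 132 133 132 135]
-60 [164 165 164 163 155 141 121 114 117 122 130 131 130 130 132 131 131]
-50 [163 165 165 167 161 146 124 117 116 113 101  85  78  86 102 112 117]
-40 [164 164 166 166 162 144 126 119 118 110  93  75  65  66  65  66  66]
-30 [164 165 164 167 161 145 127 115 107  88  71  66  67  67  66  68  69]
-20 [161 162 164 165 159 142 122 104  91  75  65  65  67  65  65  66  66]
-10 [158 163 163 162 158 140 116 103  84  70  66  66  66  65  65  66  65]
0 [156 162 162 160 159 149 121  89  70  66  67  66  70  68  64  65  66]
10 [155 162 164 160 155 131  97  73  69  66  62  66  66  66  66  64  65]
20 [154 159 160 163 158 146 108  73  63  61  61  64  64  65  67  65  63]
30 [157
[... 624 characters left out ...]
130 130 128 131 131 131 130 131 132 132]
-40 [158 144 127 117 115 113 105  97  84  82  90 101 107 107 111 111 111]
-30 [166 162 143 124 117 119 122 106  85  68  64  65  65  67  66  66  69]
-20 [167 165 156 141 124 117 114  97  78  70  67  66  65  66  69  70  67]
-10 [165 165 166 155 137 124 113 101  82  69  65  64  64  66  68  68  67]
0 [164 164 165 164 154 135 120 101  86  74  67  65  66  67  66  64  66]
10 [159 162 163 163 161 155 136 113  95  77  66  65  63  61  62  66  66]
20 [142 153 162 163 162 161 158 148 118  88  71  66  67  67  67  66  65]
30 [142 141 149 159 163 164 160 156 135 107  80  65  64  67  68  65  64]
40 [161 154 149 151 155 160 161 161 159 144 116  78  50  52  63  64  64]
```

```bash
python3 - <<'E'
from h import *
goal(.4443,.075,.185,77.2)
s=load('topB'); b=(185,208,226,246); im=np.ascontiguousarray(s['pixels'][:,:,::-1]); c=crop(im,*b,8)
h=cv2.cvtColor(c,cv2.COLOR_BGR2HSV)[:,:,1].astype(float)
ys=range(110,190,4); L=[];Rr=[]
for y in ys:
    row=h[y]; hi=np.where(row[130:290]>48)[0]+130
    if len(hi): L.append((hi[0],y)); Rr.append((hi[-1],y))
for n,q in(('L',L),('R',Rr)):
    P=ray(s,tofull(np.array(q),b[0],b[1]),.235); print(q[::4]); f=np.polyfit(P[:,0],P[:,1],1); print(n,np.degrees(np.arctan(f[0])),P.mean(0))
E
```

```text
t 8.1 pos [0.4304 0.1556 0.1909] yaw 77.12 tilt [-2.e-04 -3.e-04 -1.e+00] F [-1.   0.3 -1.8] open 0.152 j [ 0.17  0.15 -0.22  1.2  -0.    0.39]
inc [-7.55  0.59 -3.16] turn -0.08
[(np.int64(179), 142), (np.int64(168), 158), (np.int64(165), 174)]
L -16.23053920918329 [0.46649217 0.15567395]
[(np.int64(219), 142), (np.int64(230), 158), (np.int64(226), 174)]
R 0.8613010574166652 [0.46686066 0.13645657]
```

Request:
move_arm([
  [0.05,-2,0.2,-1,0],
  [0.05,-4,0.4,-2,0],
  [0.05,-6,0.6,-2.8,0],
  [0.05,-7.5,0.6,-3.2,0],
  [0.05,-7.5,0.6,-3.2,0],
  [0.05,-7.5,0.6,-3.2,0],
])

```text
time: 8.7
position: [0.4447, 0.0755, 0.1851]
tool_rot: [-1.308, -1.041, 1.041]
contact_force: [-0.1, 0.0, -1.1]
opening: 0.155
```

```bash
python3 - <<'E'
from h import *
goal(.4443,-.0325,.185,77.2)
s=look('topC','top',(200,190,300,260),(),8)
print(manip.observe()['position'])
E
```

```text
t 8.7 pos [0.4447 0.0755 0.1851] yaw 77.05 tilt [ 0.e+00  1.e-04 -1.e+00] F [-0.1  0.  -1.1] open 0.155 j [-0.01  0.14 -0.25  1.18  0.    0.21]
inc [-1.053e+01  1.000e-02 -2.380e+00] turn -0.15
[0.44460329 0.07597309 0.18508578]
```

View pics/topC_c.png

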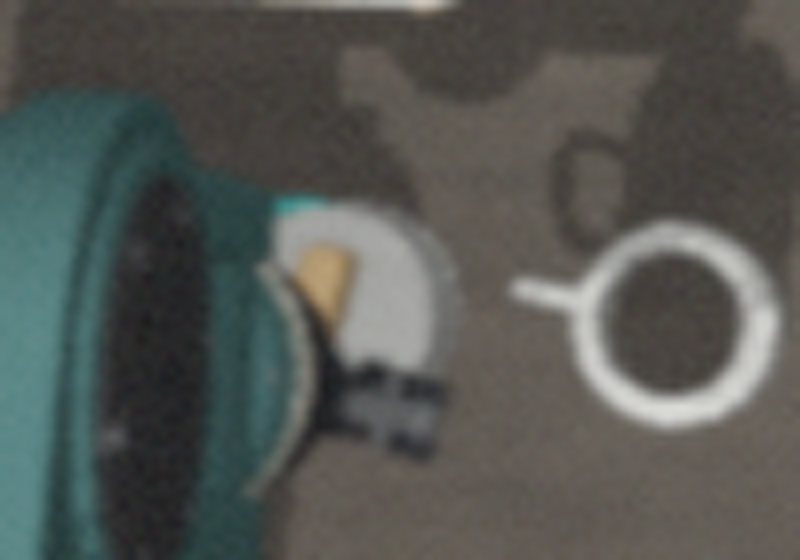

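```bash
python3 - <<'E'
from h import *
s=load('topC'); c=np.array([.467,.069])
def edge(p,r,lev):
    for i in range(len(p)-1):
        if p[i]>=lev>p[i+1]: return r[i]+(r[i+1]-r[i])*(p[i]-lev)/(p[i]-p[i+1])
    return np.nan
for z,lev,angs in((.208,None,range(-115,6,8)),(.163,None,range(-90,-5,6))):
  r=np.arange(.026,.052,.001); pr=radprof(s,c,z,angs,r); pts=[]
  for a,p in zip(angs,pr):
    if z>.2: l=.5*(p[:5].mean()+p[14:16].mean())   # plate vs skirt rough
    else: l=.5*(np.median(p[8:10])+p[-3:].mean())
    e=edge(p[3:],r[3:],l); pts.append([a,e]); print(a,p[::2].astype(int),round(l),round(e*1e3,1))
  pts=np.array(pts); ok=np.isfinite(pts[:,1]); t=np.radians(pts[ok,0]); P=c+np.c_[pts[ok,1]*np.cos(t),pts[ok,1]*np.sin(t)]
  cc,rr,e=circ(P)
  for _ in range(2):
    k=np.abs(np.linalg.norm(P-cc,axis=1)-rr)<.0012; P=P[k]; cc,rr,e=circ(P)
  print(z,len(P),cc,rr,e)
E
```

```text
-115 [165 167 169 167 158 141 118 105 105 100  93  89  92] 137 36.4
-107 [167 166 167 166 160 146 121 104 102  99  94  92  92] 136 36.9
-99 [166 167 167 164 155 136 116 106 103 102  98  97  97] 136 36.1
-91 [165 167 166 162 155 137 119 108 106 105 102 100  97] 137 36.1
-83 [167 168 166 159 152 134 117 110 109 110 107  97  92] 139 35.6
-75 [167 166 164 164 153 137 123 115 112 110  99  90  87] 140 35.7
-67 [164 164 164 160 153 139 123 115 114 113 105  92  90] 140 36.0
-59 [163 163 164 163 156 142 124 115 116 114 103  94  90] 140 36.3
-51 [165 165 165 165 158 143 124 117 122 113  99  92  92] 142 36.1
-43 [163 165 167 168 160 145 120 113 104  91  82  87  91] 138 36.5
-35 [165 166 166 166 159 143 123 107  95  76  66  66  73] 135 36.8
-27 [163 166 164 164 158 142 120  99  84  71  65  61  61] 131 37.0
-19 [161 164 164 161 153 136 114  95  80  69  66  65  65] 127 36.8
-11 [157 162 163 163 155 136 113  87  69  65  64  63  65] 122 37.4
-3 [157 160 161 161 157 134 100  75  65  64  65  63  62] 116 37.2
5 [156 163 164 161 159 142 112  84  70  67  68  63  65] 121 37.5
0.208 16 [0.4665334  0.070933
[... 422 characters left out ...]
8  91  90  91] 103 40.5
-54 [160 155 140 125 115 114 116 110  98  92  90  91  90] 103 41.1
-48 [163 159 148 130 119 116 117 107  94  87  90  92  91] 105 40.3
-42 [163 160 154 134 122 117 122 112  98  93  93  93  95] 108 40.7
-36 [167 167 162 147 126 115 111  99  91  88  91  92  92] 108 38.7
-30 [167 169 163 151 128 113 105  94  80  74  81  85  90] 107 37.5
-24 [166 168 165 154 140 119 105  94  77  67  66  69  74] 105 38.2
-18 [166 166 165 160 146 127 113  97  80  70  65  60  62] 102 39.5
-12 [165 165 164 162 154 133 109  90  74  67  66  63  61] 106 38.3
-6 [164 165 165 162 155 138 116 100  83  69  64  65  64] 108 39.2
0.163 13 [0.46980986 0.06469588] 0.03531715380722772 0.0013364379465581472
```

```bash
python3 - <<'E'
from h import *
goal(.444,-.0333,.15,77.2)
E
```

```text
t 8.75 pos [0.4446 0.076  0.1851] yaw 77.11 tilt [ 0.e+00  2.e-04 -1.e+00] F [ 0.4  0.2 -2.7] open 0.154 j [-0.01  0.14 -0.25  1.18  0.    0.21]
inc [-10.67   3.51  -2.38] turn -0.09
```

Request:
move_arm([
  [0.05,-2,0,-0.5,-0.1],
  [0.05,-5,0,-1.1,-0.1],
  [0.05,-8,0,-1.8,-0.1],
  [0.05,-10,0,-2.3,-0.1],
  [0.05,-10.7,0,-2.4,-0.1],
  [0.05,-10.7,0.5,-2.4,-0.1],
  [0.05,-10.7,1.5,-2.4,-0.1],
  [0.05,-10.7,2.5,-2.4,-0.1],
  [0.05,-10.7,3.2,-2.4,-0.1],
  [0.05,-10.7,3.2,-2.4,-0.1],
])

```text
time: 9.75
position: [0.4434, -0.0327, 0.1519]
tool_rot: [-1.304, -1.044, 1.045]
contact_force: [-1.2, 0.3, -3.3]
opening: 0.148
```

```bash
python3 - <<'E'
from h import *
goal(.444,-.0333,.142,77.2)
s=look('topD','top',(250,190,330,250),(),8)
look('sceneD','scene',(270,150,370,250),(),6)
o=manip.observe(); print(o['ft_torque'].round(2))
E
```

```text
t 9.75 pos [ 0.4434 -0.0327  0.1519] yaw 77.33 tilt [-1.9e-03  6.0e-04 -1.0e+00] F [-1.2  0.3 -3.3] open 0.148 j [-0.26  0.15 -0.33  1.09  0.   -0.04]
inc [-0.04  0.99 -0.07] turn 0.13
[-0.08  0.11 -0.02]
```

View pics/topD_c.png

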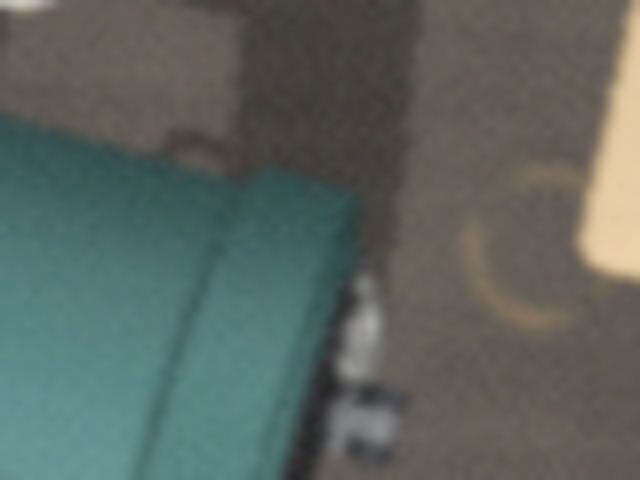

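View pics/sceneD_c.png

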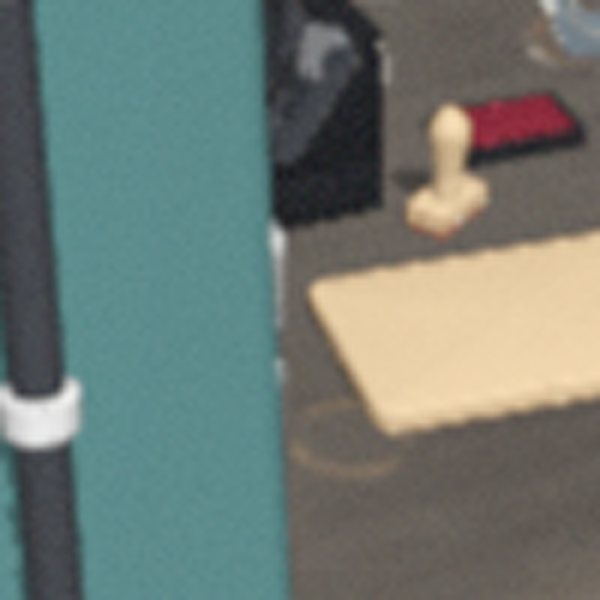

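```bash
python3 - <<'E'
from h import *
s=load('topD')
g=cv2.cvtColor(np.ascontiguousarray(s['pixels'][:,:,::-1]),cv2.COLOR_BGR2GRAY); print(g[226:238,288:306])
for z in(.13,.175,.1): print(z,[q.round(2) for q in cyl(s,(.4672,-.0405),z,z)])
E
```

```text
[[ 97  86  80  75  59  59  89 115 107  91  86  97  98 101 100 100 100  97]
 [ 97  84  81  74  57  53  71 106 112  99  92  95  95 101  99  97  99  98]
 [ 91  79  79  73  55  58  89 122 133 109  92  92  98  95  95  95  98  93]
 [ 88  85  81  64  54  77 110 140 153 122  97  96  99  96  97  94  95  94]
 [ 89  86  76  58  66 105 137 156 167 130  99  95  95  96  97  98  99  95]
 [ 89  87  77  64  75 115 143 151 158 125  98  98  95  98  95  94  95  95]
 [ 94  86  68  56  75 116 144 149 146 120 101  97  98  97  99  99  96  93]
 [ 94  77  63  58  78 116 138 139 130 114 103  98  94  97  96  94  91  93]
 [ 90  70  64  69  97 126 135 138 123 112  99  96  99  96  97  93  93  93]
 [ 85  68  53  66 112 143 140 136 119 106  99  98  97  98  93  95  95  90]
 [ 85  63  47  61 103 140 144 131 117 101  99  99  96  96  93  93  91  91]
 [ 75  54  48  48  79 103 112 105  97  95  94  97  95  95  94  94  92  93]]
0.13 [array([270.24, 217.04]), array([295.87, 242.71])]
0.175 [array([268.28, 216.26]), array([294.97, 242.99])]
0.1 [array([271.46, 217.53]), array([296.43, 242.53])]
```

Request:
move_arm([
  [0.05,0,0.3,0,0],
  [0.05,0,0.6,0,0],
  [0.05,0,0.9,0,0],
  [0.05,0,1.0,0,0],
  [0.05,0,1.0,0,0],
])

```text
time: 10.35
position: [0.444, -0.0334, 0.1429]
tool_rot: [-1.306, -1.044, 1.044]
contact_force: [-0.2, -0.4, -1.5]
opening: 0.15
```

```bash
python3 - <<'E'
from h import *
goal(.444,-.0333,.142,77.2)
o=manip.observe(); print(o['ft_torque'].round(2))
E
```

```text
t 10.35 pos [ 0.444  -0.0334  0.1429] yaw 77.28 tilt [-2.e-04  1.e-04 -1.e+00] F [-0.2 -0.4 -1.5] open 0.15 j [-0.26  0.16 -0.35  1.06  0.   -0.04]
inc [0.01 0.09 0.01] turn 0.08
[0.01 0.03 0.07]
```

Request:
move_arm([
  [0.05,0,0.2,0,0],
  [0.05,0,0.4,0,0],
  [0.05,0,0.4,0,0],
  [0.05,0,0.4,0,0],
])

```text
time: 10.75
position: [0.4441, -0.0334, 0.1391]
tool_rot: [-1.306, -1.044, 1.044]
contact_force: [-0.1, 0.3, -1.9]
opening: 0.154
```

Request:
move_arm([
  [0.05,0,0.2,0,0],
  [0.05,0,0.3,0,0],
  [0.05,0,0.3,0,0],
])

```text
time: 11.05
position: [0.444, -0.0334, 0.1359]
tool_rot: [-1.306, -1.044, 1.044]
contact_force: [0.1, -0.4, -1.6]
opening: 0.149
```

```bash
python3 - <<'E'
from h import *
goal(.444,-.0333,.142,77.2)
o=manip.observe(); print(o['ft_torque'].round(2))
E
```

```text
t 11.05 pos [ 0.444  -0.0334  0.1359] yaw 77.28 tilt [-2.e-04  0.e+00 -1.e+00] F [ 0.1 -0.4 -1.6] open 0.149 j [-0.26  0.16 -0.37  1.05 -0.   -0.04]
inc [ 0.01 -0.61  0.01] turn 0.08
[ 0.1   0.07 -0.05]
```

Request:
move_arm([
  [0.05,0,0.15,0,0],
  [0.05,0,0.3,0,0],
  [0.05,0,0.3,0,0],
])

```text
time: 11.35
position: [0.444, -0.0334, 0.1329]
tool_rot: [-1.306, -1.044, 1.044]
contact_force: [0.1, 0.5, -2.3]
opening: 0.154
```

Request:
move_arm([
  [0.05,0,0.15,0,0],
  [0.05,0,0.3,0,0],
  [0.05,0,0.3,0,0],
])

```text
time: 11.65
position: [0.444, -0.0334, 0.1299]
tool_rot: [-1.306, -1.044, 1.044]
contact_force: [-0.2, -0.2, -1.6]
opening: 0.156
```

```bash
python3 - <<'E'
from h import *
goal(.444,-.0333,.142,77.2)
o=manip.observe(); print(o['ft_torque'].round(2))
E
```

```text
t 11.65 pos [ 0.444  -0.0334  0.1299] yaw 77.29 tilt [-3.e-04  1.e-04 -1.e+00] F [-0.2 -0.2 -1.6] open 0.156 j [-0.26  0.16 -0.38  1.03  0.   -0.04]
inc [ 0.01 -1.21  0.  ] turn 0.09
[ 0.03  0.04 -0.03]
```

Request:
move_arm([
  [0.05,0,0.15,0,0],
  [0.05,0,0.3,0,0],
  [0.05,0,0.3,0,0],
])

```text
time: 11.95
position: [0.4441, -0.0334, 0.1269]
tool_rot: [-1.306, -1.044, 1.044]
contact_force: [-0.8, 0.9, -1.2]
opening: 0.158
```

Request:
move_arm([
  [0.05,0,0.15,0,0],
  [0.05,0,0.25,0,0],
  [0.05,0,0.25,0,0],
])

```text
time: 12.25
position: [0.4445, -0.0335, 0.125]
tool_rot: [-1.307, -1.045, 1.044]
contact_force: [-1.1, 0.8, 8.0]
opening: 0.152
```

```bash
python3 - <<'E'
from h import *
goal(.444,-.0333,.142,77.2)
o=manip.observe(); print(o['ft_torque'].round(2))
E
```

```text
t 12.25 pos [ 0.4445 -0.0335  0.125 ] yaw 77.29 tilt [ 1.e-03 -3.e-04 -1.e+00] F [-1.1  0.8  8. ] open 0.152 j [-0.26  0.17 -0.39  1.01 -0.   -0.04]
inc [ 0.01 -1.7   0.06] turn 0.09
[0.09 0.41 0.04]
```

Request:
move_arm([
  [0.05,0.06,0,0,1.5],
  [0.05,0.13,0,0,3],
  [0.05,0.13,0,0,3],
])

```text
time: 12.55
position: [0.4448, -0.0326, 0.1251]
tool_rot: [-1.328, -1.004, 1.004]
contact_force: [-2.7, -3.1, 7.4]
opening: 0.152
```

Request:
move_arm([
  [0.05,-0.13,0,0,-3],
  [0.05,-0.26,0,0,-6],
  [0.05,-0.26,0,0,-6],
])

```text
time: 12.85
position: [0.4442, -0.0345, 0.1251]
tool_rot: [-1.284, -1.086, 1.084]
contact_force: [0.9, 2.3, 6.6]
opening: 0.152
```

Request:
move_arm([
  [0.05,0.13,0,0,3],
  [0.05,0.13,0,0,3],
  [0.05,0.13,0,0,3],
])

```text
time: 13.15
position: [0.4444, -0.0337, 0.1251]
tool_rot: [-1.307, -1.045, 1.044]
contact_force: [-1.1, -0.2, 6.5]
opening: 0.155
```

```bash
python3 - <<'E'
from h import *
goal(.444,-.0333,.142,77.2)
o=manip.observe(); print(o['ft_torque'].round(2))
E
```

```text
t 13.15 pos [ 0.4444 -0.0337  0.1251] yaw 77.28 tilt [ 1.1e-03 -8.0e-04 -1.0e+00] F [-1.1 -0.2  6.5] open 0.155 j [-0.26  0.17 -0.39  1.01 -0.   -0.04]
inc [ 0.03 -1.69  0.04] turn 0.08
[-0.37  0.43 -0.08]
```

Request:
move_arm([
  [0.05,0,-0.3,0,0],
  [0.05,0,-0.6,0,0],
  [0.05,0,-0.9,0,0],
  [0.05,0,-0.9,0,0],
  [0.05,0,-0.9,0,0],
])

```text
time: 13.65
position: [0.444, -0.0333, 0.1336]
tool_rot: [-1.306, -1.044, 1.044]
contact_force: [-0.2, -0.3, -2.5]
opening: 0.147
```

```bash
cat >> h.py <<'E'
def weigh(n=12):
    F=[];T=[];P=[]
    for _ in range(n):
        manip.snapshot('top'); o=manip.observe(); F.append(o['contact_force']);T.append(o['ft_torque']);P.append(o['position'])
    F=np.array(F);T=np.array(T); print('F',F.mean(0).round(2),'+-',(F.std(0)/np.sqrt(n)).round(2),'T',T.mean(0).round(3),(T.std(0)/np.sqrt(n)).round(3),'p',np.mean(P,0).round(4))
E
python3 - <<'E'
from h import *
weigh()
E
```

```text
F [-0.06 -0.07 -2.06] +- [0.06 0.12 0.15] T [ 0.032  0.033 -0.007] [0.01  0.008 0.019] p [ 0.4439 -0.0334  0.1335]
```

Request:
move_arm([
  [0.05,0,-0.4,0,0],
  [0.05,0,-0.8,0,0],
  [0.05,0,-1.1,0,0],
  [0.05,0,-1.1,0,0],
  [0.05,0,-1.1,0,0],
])

```text
time: 14.75
position: [0.444, -0.0334, 0.1447]
tool_rot: [-1.306, -1.044, 1.044]
contact_force: [0.5, 0.2, -2.2]
opening: 0.152
```

```bash
python3 - <<'E'
from h import *
weigh()
E
```

```text
F [ 0.16  0.1  -2.04] +- [0.13 0.15 0.16] T [-0.022  0.028  0.062] [0.012 0.009 0.007] p [ 0.4439 -0.0333  0.1445]
```

Request:
move_arm([
  [0.05,0,0.5,0,0],
  [0.05,0,1.0,0,0],
  [0.05,0,1.4,0,0],
  [0.05,0,1.7,0,0],
  [0.05,0,1.7,0,0],
  [0.05,0,1.7,0,0],
])

```text
time: 15.95
position: [0.444, -0.0334, 0.1276]
tool_rot: [-1.306, -1.044, 1.044]
contact_force: [0.1, -0.9, -1.1]
opening: 0.153
```

```bash
python3 - <<'E'
from h import *
weigh()
E
```

```text
F [ 0.08 -0.18 -1.36] +- [0.11 0.06 0.19] T [0.01  0.04  0.002] [0.018 0.007 0.015] p [ 0.444  -0.0334  0.1277]
```

Request:
move_arm([
  [0.05,0,0.2,0,0],
  [0.05,0,0.35,0,0],
  [0.05,0,0.35,0,0],
  [0.05,0,0.35,0,0],
  [0.2,0,0.25,0,0],
  [0.35,0,0.2,0,0],
  [0.35,0,0.1,0,0],
  [0.35,0,0.1,0,0],
  [0.35,0,0.1,0,0],
])

```text
time: 17.45
position: [0.4439, -0.0333, 0.1265]
tool_rot: [-1.306, -1.044, 1.044]
contact_force: [0.1, 0.2, 0.1]
opening: 0.349
```

```bash
python3 - <<'E'
from h import *
goal(.4675,-.0391,.127,77.2)
E
```

```text
t 17.45 pos [ 0.4439 -0.0333  0.1265] yaw 77.29 tilt [-1.e-04  0.e+00 -1.e+00] F [0.1 0.2 0.1] open 0.349 j [-0.26  0.17 -0.39  1.02  0.   -0.04]
inc [-0.04 -0.05 -2.43] turn 0.09
```

Request:
move_arm([
  [0.35,0,-2,0,0],
  [0.35,0,-5,0,0],
  [0.35,4,-6,0,0],
  [0.35,8,-6,0,0],
  [0.35,12,-6,0,0],
  [0.35,14,-6,0,0],
  [0.35,14,-6,0,0],
])

```text
time: 18.15
position: [0.475, 0.1053, 0.1863]
tool_rot: [-1.304, -1.046, 1.046]
contact_force: [-0.6, -0.2, -0.3]
opening: 0.349
```

```bash
python3 - <<'E'
from h import *
s=look('topE','top',(230,190,330,260),(),8)
goal(.4675,-.0391,.127,77.2)
for t in(40,50):
  for o in grip(s,(272,218,298,244),.174,t): print(o)
E
```

```text
t 18.2 pos [0.4747 0.1041 0.1863] yaw 77.42 tilt [-4.e-04 -1.e-04 -1.e+00] F [-0.   0.3 -0.5] open 0.348 j [ 0.05  0.2  -0.17  1.2  -0.    0.27]
inc [-14.14   5.93  -2.42] turn 0.22
(array([ 0.46719318, -0.0398878 ]), np.float64(168.45094417093918), array([0.01576966, 0.04834781]), np.int32(6288), array([ 0.46731409, -0.03999705]), (16.637283325195312, 50.16862106323242), 78.10701751708984)
(array([ 0.46725603, -0.03991667]), np.float64(168.62820004781193), array([0.01457011, 0.04725839]), np.int32(5677), array([ 0.46737531, -0.03994165]), (15.270406723022461, 48.96013259887695), 78.65674591064453)
```

View pics/topE_c.png

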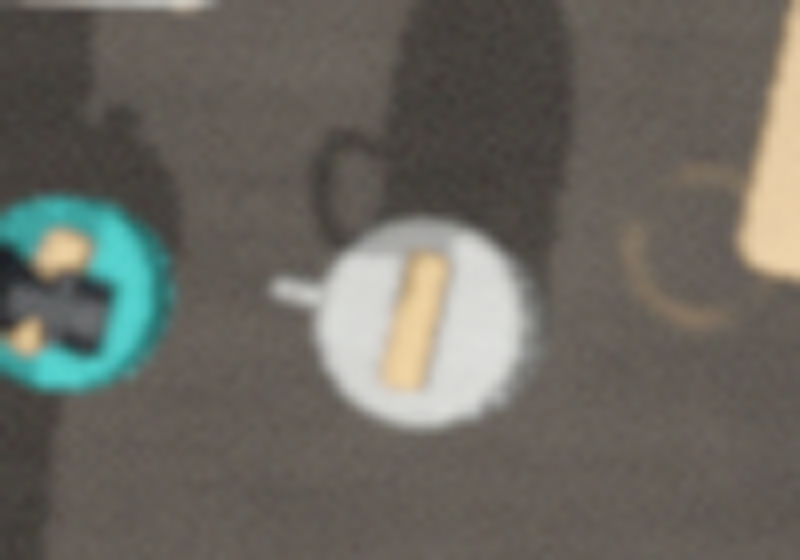

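Request:
move_arm([
  [0.35,-4,0,-0.8,0.1],
  [0.35,-8,0,-1.6,0.1],
  [0.35,-12,0,-2.2,0.1],
  [0.35,-14.1,0,-2.4,0.1],
  [0.35,-14.1,0,-2.4,0.1],
  [0.35,-14.1,0,-2.4,0.1],
  [0.35,-14.1,0,-2.4,0.1],
])

```text
time: 18.9
position: [0.467, -0.0394, 0.1866]
tool_rot: [-1.307, -1.043, 1.043]
contact_force: [-1.0, 0.5, -0.3]
opening: 0.35
```

```bash
python3 - <<'E'
from h import *
goal(.4674,-.0388,.121,77.3)
E
```

```text
t 18.9 pos [ 0.467  -0.0394  0.1866] yaw 77.19 tilt [-0.e+00  1.e-04 -1.e+00] F [-1.   0.5 -0.3] open 0.35 j [-0.26  0.17 -0.21  1.19  0.   -0.03]
inc [ 0.06  6.56 -0.03] turn -0.11
```

Request:
move_arm([
  [0.35,0.05,2,0,-0.1],
  [0.35,0.05,4,0,-0.1],
  [0.35,0.05,5.5,0,-0.1],
  [0.35,0.05,6.2,0,-0.1],
  [0.35,0.05,6.5,0,-0.1],
  [0.35,0.05,6.5,0,-0.1],
])

```text
time: 19.5
position: [0.4673, -0.0388, 0.1218]
tool_rot: [-1.306, -1.045, 1.045]
contact_force: [-1.0, 0.5, -0.3]
opening: 0.345
```

```bash
python3 - <<'E'
from h import *
goal(.4674,-.0388,.121,77.3)
s=look('sceneF','scene',(270,120,370,220),(),6)
E
```

```text
t 19.5 pos [ 0.4673 -0.0388  0.1218] yaw 77.32 tilt [ 1.e-04  0.e+00 -1.e+00] F [-1.   0.5 -0.3] open 0.345 j [-0.26  0.21 -0.34  1.02  0.   -0.04]
inc [ 0.01  0.08 -0.  ] turn 0.02
```

View pics/sceneF_c.png

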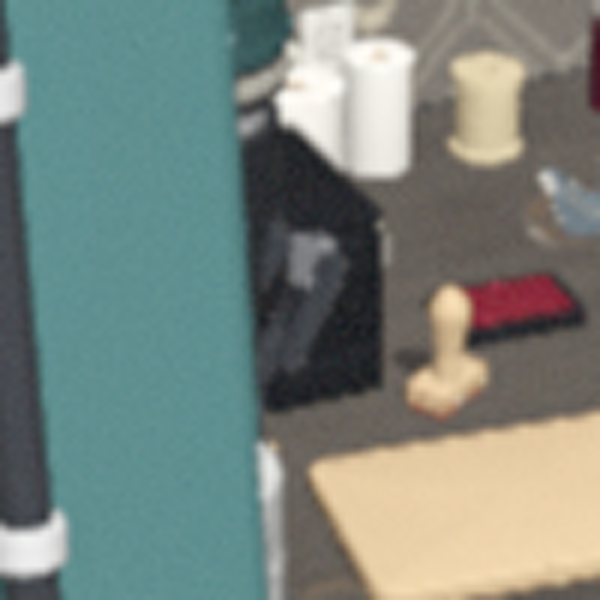

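Request:
move_arm([
  [0.2,0,0.1,0,0],
  [0.05,0,0.1,0,0],
  [0.05,0,0.1,0,0],
  [0.05,0,0.1,0,0],
  [0.05,0,0.1,0,0],
  [0.05,0,0.1,0,0],
], force=100)

```text
time: 20.15
position: [0.4678, -0.0392, 0.1212]
tool_rot: [-1.307, -1.045, 1.043]
contact_force: [0.4, 0.4, 6.5]
opening: 0.163
```

```bash
python3 - <<'E'
from h import *
goal(.4674,-.0388,.121,77.3)
print(manip.observe()['ft_torque'].round(2))
E
```

```text
t 20.15 pos [ 0.4678 -0.0392  0.1212] yaw 77.28 tilt [ 1.5e-03 -2.0e-04 -1.0e+00] F [0.4 0.4 6.5] open 0.163 j [-0.26  0.21 -0.34  1.02  0.   -0.04]
inc [0.03 0.02 0.05] turn -0.02
[ 0.19  0.04 -0.02]
```

Request:
move_arm([
  [0.05,0,-0.1,0,0],
  [0.05,0,-0.1,0,-4],
  [0.05,0,-0.1,0,-8],
  [0.05,0,-0.1,0,-12],
  [0.05,0,-0.1,0,-16],
  [0.05,0,-0.1,0,-20],
  [0.05,0,-0.1,0,-20],
])

```text
time: 20.85
position: [0.4673, -0.0379, 0.1223]
tool_rot: [-1.144, -1.306, 1.302]
contact_force: [-0.9, 8.0, 13.4]
opening: 0.162
```

```bash
python3 - <<'E'
from h import *
goal(.4674,-.0388,.122,77.3+60)
print(manip.observe()['ft_torque'].round(2))
E
```

```text
t 20.85 pos [ 0.4673 -0.0379  0.1223] yaw 97.44 tilt [ 9.0e-04  2.8e-03 -1.0e+00] F [-0.9  8.  13.4] open 0.162 j [-0.26  0.21 -0.34  1.02  0.   -0.39]
inc [-0.09  0.03  0.  ] turn -39.86
[ 2.52  0.99 -0.28]
```

```bash
python3 - <<'E'
from h import *
s=look('topG','top',(250,190,330,250),(),8)
goal(.4674,-.0388,.122,77.3+60)
E
```

```text
t 20.9 pos [ 0.4673 -0.038   0.1223] yaw 97.34 tilt [ 9.0e-04  2.7e-03 -1.0e+00] F [-1.6  8.4 14.1] open 0.16 j [-0.26  0.21 -0.34  1.02  0.   -0.39]
inc [-0.09  0.03  0.  ] turn -39.96
```

View pics/topG_c.png

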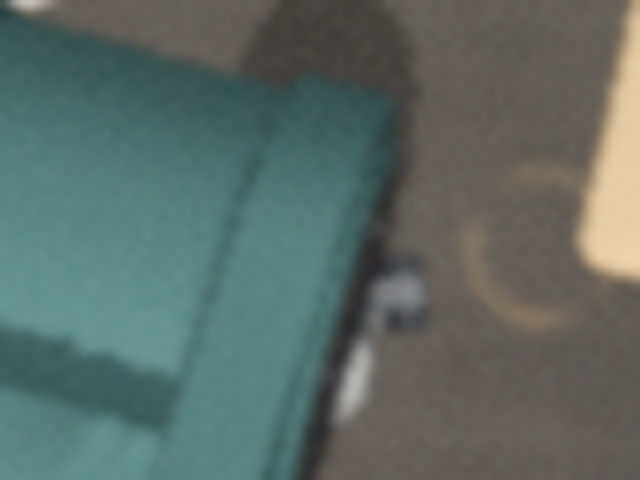

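Request:
move_arm([
  [0.05,0,0,0,5],
  [0.05,0,0,0,10],
  [0.05,0,0,0,15],
  [0.05,0,0,0,20],
  [0.05,0,0,0,20],
])

```text
time: 21.4
position: [0.4673, -0.04, 0.1221]
tool_rot: [-1.309, -1.041, 1.043]
contact_force: [-1.3, -5.3, 6.5]
opening: 0.166
```

```bash
python3 - <<'E'
from h import *
weigh(4)
E
```

```text
F [-1.06 -5.31  6.41] +- [0.12 0.14 0.17] T [-1.332  0.727  0.097] [0.011 0.01  0.011] p [ 0.4674 -0.04    0.1221]
```

Request:
move_arm([
  [0.05,0,-0.3,0,0],
  [0.05,0,-0.3,0,0],
  [0.05,0,-0.3,0,0],
])

```text
time: 21.9
position: [0.4677, -0.0394, 0.1248]
tool_rot: [-1.307, -1.045, 1.044]
contact_force: [2.0, -4.7, 1.6]
opening: 0.163
```

```bash
python3 - <<'E'
from h import *
weigh(8)
E
```

```text
F [ 2.53 -4.18  1.75] +- [0.11 0.1  0.12] T [-1.082 -0.551  0.057] [0.008 0.012 0.007] p [ 0.4675 -0.0393  0.1247]
```

Request:
move_arm([
  [0.05,-0.07,0,-0.07,0],
  [0.05,-0.07,0,-0.07,0],
  [0.05,-0.07,0,-0.07,0],
])

```text
time: 22.6
position: [0.4676, -0.0399, 0.1244]
tool_rot: [-1.306, -1.044, 1.044]
contact_force: [3.0, -2.4, -1.3]
opening: 0.163
```

```bash
python3 - <<'E'
from h import *
weigh(4)
E
```

```text
F [ 1.7  -2.18 -0.73] +- [0.27 0.2  0.21] T [-0.649 -0.421 -0.001] [0.01  0.012 0.007] p [ 0.4676 -0.0399  0.1245]
```

Request:
move_arm([
  [0.05,-0.04,0,-0.09,0],
  [0.05,-0.04,0,-0.09,0],
  [0.05,-0.04,0,-0.09,0],
])

```text
time: 23.1
position: [0.4684, -0.0405, 0.1244]
tool_rot: [-1.306, -1.044, 1.044]
contact_force: [1.2, -2.5, -2.8]
opening: 0.165
```

```bash
python3 - <<'E'
from h import *
weigh(6)
E
```

```text
F [ 0.67 -2.19 -2.15] +- [0.18 0.22 0.18] T [-0.507 -0.233  0.026] [0.018 0.02  0.008] p [ 0.4685 -0.0405  0.1245]
```

Request:
move_arm([
  [0.05,-0.09,0,-0.05,0],
  [0.05,-0.09,0,-0.05,0],
  [0.05,-0.09,0,-0.05,0],
])

```text
time: 23.7
position: [0.4689, -0.0416, 0.1246]
tool_rot: [-1.306, -1.044, 1.044]
contact_force: [0.3, -2.0, -1.6]
opening: 0.158
```

```bash
python3 - <<'E'
from h import *
weigh(6)
E
```

```text
F [ 1.2  -2.46 -2.16] +- [0.14 0.24 0.16] T [-0.557 -0.26  -0.001] [0.011 0.013 0.017] p [ 0.4689 -0.0416  0.1246]
```

Request:
move_arm([
  [0.05,0,-0.2,0,0],
  [0.05,0,-0.4,0,0],
  [0.05,0,-0.4,0,0],
])

```text
time: 24.3
position: [0.469, -0.0416, 0.1289]
tool_rot: [-1.307, -1.044, 1.044]
contact_force: [0.6, -2.7, -0.5]
opening: 0.163
```

```bash
python3 - <<'E'
from h import *
weigh(6)
E
```

```text
F [ 0.99 -3.54 -0.14] +- [0.17 0.22 0.17] T [-0.977 -0.306  0.022] [0.021 0.02  0.008] p [ 0.469  -0.0417  0.1288]
```

Request:
move_arm([
  [0.05,0,-0.5,0,0],
  [0.05,0,-1.2,0,0],
  [0.05,0,-2.5,0,0],
  [0.05,0,-4.5,0,0],
  [0.05,0,-6,0,0],
  [0.05,3,-6,0,0],
  [0.05,7,-6,0,0],
  [0.05,10,-6,0,0],
  [0.05,11.5,-6,0,0],
  [0.05,11.5,-6,0,0],
])

```text
time: 25.6
position: [0.4941, 0.0725, 0.1888]
tool_rot: [-1.304, -1.046, 1.046]
contact_force: [-0.7, -0.8, -1.1]
opening: 0.167
```

```bash
python3 - <<'E'
from h import *
s=look('topH','top',(220,185,320,260),(),8)
goal(.4675,-.0391,.127,77.2)
weigh(3)
E
```

```text
t 25.65 pos [0.4939 0.0715 0.1888] yaw 77.39 tilt [-5.e-04  5.e-04 -1.e+00] F [ 0.2 -0.8 -2. ] open 0.167 j [-0.02  0.22 -0.13  1.21  0.    0.2 ]
inc [-11.37   6.17   0.16] turn 0.19
F [ 0.25 -0.66 -2.13] +- [0.05 0.06 0.39] T [-0.029 -0.053  0.021] [0.05  0.015 0.039] p [0.4939 0.0704 0.1887]
```

View pics/topH_c.png

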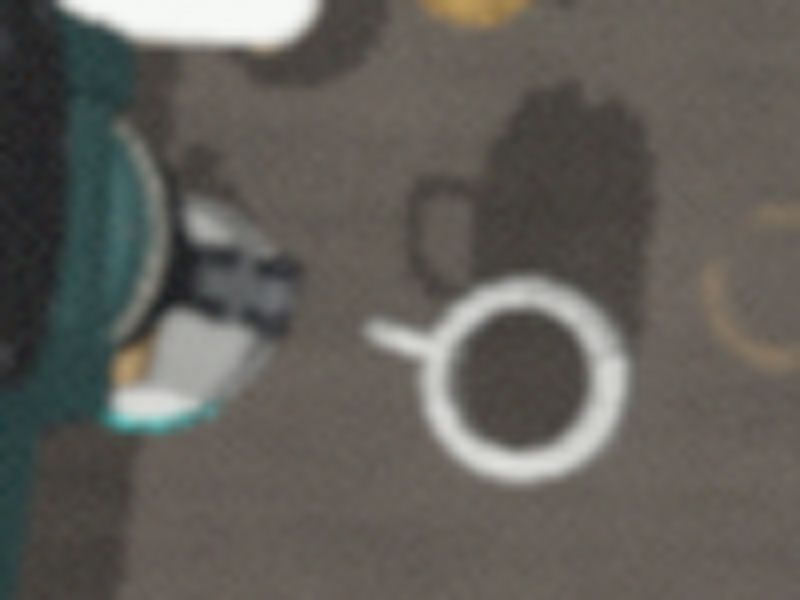

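```bash
python3 - <<'E'
from h import *
s=load('topH'); im=np.ascontiguousarray(s['pixels'][:,:,::-1]); g=cv2.cvtColor(im,cv2.COLOR_BGR2GRAY)
b=(262,212,306,250); c=crop(g,*b)
for thr in(115,130):
    m=(c>thr).astype(np.uint8); cs,h=cv2.findContours(m,cv2.RETR_CCOMP,cv2.CHAIN_APPROX_NONE)
    for i,k in enumerate(cs):
        if len(k)<150 or h[0][i][3]<0: continue
        print(thr,circ(ray(s,tofull(k,b[0],b[1]),.117)))
C=np.array([.4672,-.0405])
D=circ(ray(s,tofull(k,b[0],b[1]),.117))[0]; print(D)
rr=np.arange(.046,.062,.002); xs=np.arange(40,110,1.)
for cc in(D+[0,.001],):
  for r0 in rr:
    P=np.c_[cc[0]+r0*np.cos(np.radians(xs)),cc[1]+r0*np.sin(np.radians(xs)),np.full(len(xs),.09)]; uv=proj(s,P).astype(np.float32)
    v=cv2.remap(g.astype(np.float32),uv[:,0].reshape(1,-1),uv[:,1].reshape(1,-1),cv2.INTER_CUBIC)[0]; v=np.clip(v-120,0,None); print(round(r0,3),round((xs*v).sum()/v.sum(),2))
# cap
c=cv2.resize(im[198:248,225:265],None,fx=14,fy=14,interpolation=cv2.INTER_CUBIC)
cv2.imwrite('pics/capH.png',np.clip(c.astype(float)*1.3,0,255).astype(np.uint8))
E
```

```text
115 (array([ 0.46142326, -0.04417939]), np.float64(0.025391399350740557), np.float64(0.0011790371388197378))
130 (array([ 0.46140872, -0.0441061 ]), np.float64(0.02613181547598209), np.float64(0.0007348603399876877))
[ 0.46140872 -0.0441061 ]
0.046 73.43
0.048 73.26
0.05 73.18
0.052 73.31
0.054 73.4
0.056 73.42
0.058 73.18
0.06 72.94
```

View pics/capH.png

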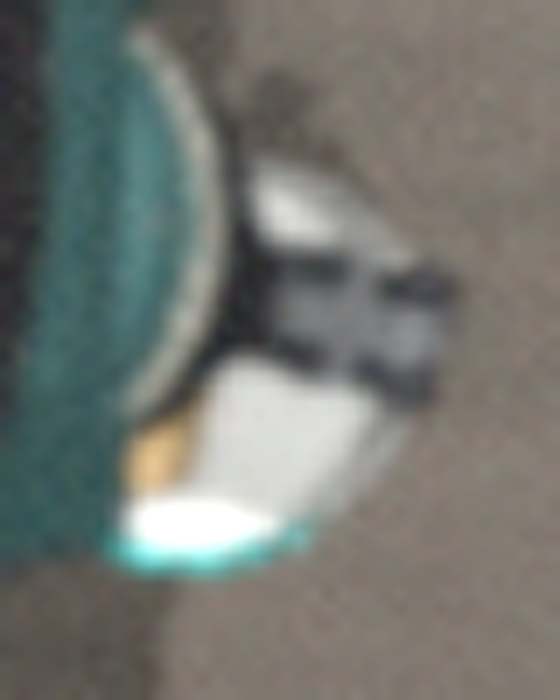

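```bash
python3 - <<'E'
from h import *
s=load('topH'); c=ray(s,(241,223.4),.212)[0]; print(c)
r=np.arange(.024,.052,.002); print((r*1e3).astype(int))
for z in(.212,.167):
  print(z)
  A=list(range(-180,31,10))
  for a,p in zip(A,radprof(s,c,z,A,r)): print(a,p.astype(int))
E
```

```text
[0.48131226 0.06686786]
[24 26 28 30 32 34 36 38 40 42 44 46 48 50]
0.212
-180 [169 176 196 213 215 206 181 145 115 102  97  97  97  96]
-170 [166 166 174 191 199 178 145 118 108  98  94  94  95  95]
-160 [166 166 166 163 160 142 122 111 102  97  96  96  98  94]
-150 [168 167 161 148 136 122 110 104  98  94  94  93  93  95]
-140 [168 166 154 142 133 127 114 100  99  97  95  95  93  93]
-130 [168 164 154 137 126 121 113 102  97  97  93  96  96  93]
-120 [169 159 146 124 118 123 114 104 100  98  98  99  97  97]
-110 [163 157 142 120 106 106 108 100  94  96  97  97  96  98]
-100 [108  97  87  73  64  63  62  63  72  85  90  92  92  92]
-90 [74 62 62 72 84 86 81 76 79 84 88 90 93 93]
-80 [ 91  94  98 100 104 109 109 102  92  82  80  86  90  92]
-70 [95 97 97 91 82 76 69 60 56 56 59 69 82 90]
-60 [93 93 93 88 76 69 83 92 92 89 88 94 95 94]
-50 [ 66  60  67  81  99 110 114 113 105  94  94  94  90  90]
-40 [ 53  56  80 102 115 116 114 106  94  85  89  94  91  91]
-30 [ 70  98 136 154 149 131 114 106  96  82  80  90  93  93]
-20 [ 83 125 158 166 163 145 125 111  93  76  71  75  82  87]
-10 [
[... 861 characters left out ...]
90]
-80 [100 106 109 102  96  92  87  87  91  91  91  91  93  94]
-70 [ 98 103 106 104  96  83  74  74  79  87  93  91  92  94]
-60 [90 80 72 60 57 60 62 66 75 87 93 94 92 90]
-50 [89 75 65 70 89 98 98 93 93 95 94 93 91 87]
-40 [ 86  91  98 111 115 113 106  95  94  94  91  89  91  92]
-30 [ 56  72  93 110 115 114 108  94  87  90  94  91  91  94]
-20 [ 61  93 125 135 130 118 106  97  86  79  84  93  93  93]
-10 [ 79 115 148 161 152 138 124 111  97  79  69  71  77  85]
0 [ 73 111 142 160 167 163 147 127 109  91  75  69  72  66]
10 [42 55 68 81 90 91 93 86 74 69 67 64 61 60]
20 [ 46  48  57  71  79  87  92  99 101 105 112 119 126 127]
30 [ 89 104 112 112 109 101  96  93  91  89  81  82  84  85]
```

```bash
python3 - <<'E'
from h import *
goal(.4726,-.0475,.145,73.4)
E
```

```text
t 25.8 pos [0.4939 0.07   0.1887] yaw 77.25 tilt [-2.e-04  1.e-04 -1.e+00] F [ 0.3 -0.6 -2.8] open 0.163 j [-0.02  0.22 -0.14  1.21  0.    0.2 ]
inc [-11.94   4.37  -0.52] turn 3.85
```

Request:
move_arm([
  [0.05,-2,0,-0.1,1],
  [0.05,-5,0,-0.2,2],
  [0.05,-8,0,-0.4,3],
  [0.05,-10.5,0,-0.5,3.9],
  [0.05,-11.9,0.5,-0.5,3.9],
  [0.05,-11.9,1.5,-0.5,3.9],
  [0.05,-11.9,3,-0.5,3.9],
  [0.05,-11.9,4.2,-0.5,3.9],
  [0.05,-11.9,4.5,-0.5,3.9],
  [0.05,-11.9,4.5,-0.5,3.9],
], force=120)

```text
time: 26.8
position: [0.4725, -0.046, 0.1431]
tool_rot: [-1.331, -0.993, 0.994]
contact_force: [-0.1, 0.2, -2.5]
opening: 0.161
```

```bash
python3 - <<'E'
from h import *
goal(.4726,-.0475,.135,73.4)
E
```

```text
t 26.8 pos [ 0.4725 -0.046   0.1431] yaw 73.42 tilt [-1.e-03  5.e-04 -1.e+00] F [-0.1  0.2 -2.5] open 0.161 j [-0.27  0.21 -0.29  1.08  0.    0.02]
inc [-0.14  0.81 -0.05] turn 0.02
```

Request:
move_arm([
  [0.05,-0.12,0.3,-0.05,0],
  [0.05,-0.12,0.6,-0.05,0],
  [0.05,-0.12,0.8,-0.05,0],
  [0.05,-0.12,0.8,-0.05,0],
])

```text
time: 27.2
position: [0.4733, -0.0479, 0.1359]
tool_rot: [-1.333, -0.994, 0.993]
contact_force: [-0.3, -0.9, -2.6]
opening: 0.161
```

Request:
move_arm([
  [0.05,0,0.2,0,0],
  [0.05,0,0.4,0,0],
  [0.05,0,0.4,0,0],
])

```text
time: 27.5
position: [0.4728, -0.0478, 0.1312]
tool_rot: [-1.332, -0.993, 0.993]
contact_force: [0.2, -1.1, -2.2]
opening: 0.16
```

Request:
move_arm([
  [0.05,0,0.2,0,0],
  [0.05,0,0.4,0,0],
  [0.05,0,0.4,0,0],
])

```text
time: 27.8
position: [0.4729, -0.0478, 0.1273]
tool_rot: [-1.332, -0.993, 0.993]
contact_force: [-0.2, 1.9, 0.3]
opening: 0.16
```

```bash
python3 - <<'E'
from h import *
goal(.4726,-.0475,.135,73.4)
E
```

```text
t 27.8 pos [ 0.4729 -0.0478  0.1273] yaw 73.39 tilt [-3.e-04  1.e-04 -1.e+00] F [-0.2  1.9  0.3] open 0.16 j [-0.27  0.22 -0.32  1.04 -0.    0.02]
inc [ 0.02 -0.77  0.04] turn -0.01
```

Request:
move_arm([
  [0.05,0.06,0.15,0,0],
  [0.05,0.06,0.3,0,0],
  [0.05,0.06,0.3,0,0],
])

```text
time: 28.1
position: [0.473, -0.0472, 0.1244]
tool_rot: [-1.332, -0.993, 0.993]
contact_force: [-0.6, -1.0, -0.2]
opening: 0.16
```

Request:
move_arm([
  [0.05,0,0.15,0,0],
  [0.05,0,0.25,0,0],
  [0.05,0,0.25,0,0],
])

```text
time: 28.4
position: [0.4731, -0.0473, 0.122]
tool_rot: [-1.332, -0.993, 0.993]
contact_force: [0.6, 1.1, -1.3]
opening: 0.162
```

```bash
python3 - <<'E'
from h import *
goal(.4726,-.0475,.121,73.4); print(manip.observe()['ft_torque'].round(2))
E
```

```text
t 28.4 pos [ 0.4731 -0.0473  0.122 ] yaw 73.38 tilt [-2.e-04  0.e+00 -1.e+00] F [ 0.6  1.1 -1.3] open 0.162 j [-0.27  0.22 -0.33  1.02 -0.    0.02]
inc [-0.04  0.1   0.04] turn -0.02
[-0.46  0.14 -0.26]
```

Request:
move_arm([
  [0.05,0,0.1,0,0],
  [0.05,0,0.2,0,0],
  [0.05,0,0.2,0,0],
])

```text
time: 28.7
position: [0.4736, -0.0474, 0.1204]
tool_rot: [-1.333, -0.994, 0.993]
contact_force: [0.5, -0.5, 5.7]
opening: 0.156
```

Request:
move_arm([
  [0.05,0,0.1,0,0],
  [0.05,0,0.2,0,0],
  [0.05,0,0.2,0,0],
])

```text
time: 29.0
position: [0.4745, -0.0476, 0.1196]
tool_rot: [-1.335, -0.995, 0.992]
contact_force: [-0.8, 0.4, 23.2]
opening: 0.161
```

```bash
python3 - <<'E'
from h import *
goal(.4726,-.0475,.121,73.4); print(manip.observe()['ft_torque'].round(2))
E
```

```text
t 29.0 pos [ 0.4745 -0.0476  0.1196] yaw 73.39 tilt [ 3.4e-03 -9.0e-04 -1.0e+00] F [-0.8  0.4 23.2] open 0.161 j [-0.27  0.22 -0.33  1.01  0.    0.02]
inc [-0.04 -0.14  0.18] turn -0.01
[ 0.42  1.16 -0.06]
```

Request:
move_arm([
  [0.05,0,-0.35,0,0],
  [0.05,0,-0.35,0,0],
  [0.05,0.1,-0.35,0.0,-5],
  [0.05,0.2,-0.35,0.02,-10],
  [0.05,0.3,-0.35,0.04,-15],
  [0.05,0.4,-0.35,0.07,-20],
  [0.05,0.4,-0.35,0.07,-20],
])

```text
time: 29.7
position: [0.4735, -0.0431, 0.1213]
tool_rot: [-1.179, -1.253, 1.254]
contact_force: [-0.7, -0.7, -1.7]
opening: 0.156
```

```bash
python3 - <<'E'
from h import *
goal(.4726,-.0475,.121,73.4); print(manip.observe()['ft_torque'].round(2))
E
```

```text
t 29.7 pos [ 0.4735 -0.0431  0.1213] yaw 93.47 tilt [-4.e-04  2.e-04 -1.e+00] F [-0.7 -0.7 -1.7] open 0.156 j [-0.26  0.22 -0.33  1.02  0.   -0.32]
inc [-0.43  0.03  0.11] turn 20.07
[ 0.01 -0.03 -0.08]
```

```bash
python3 - <<'E'
from h import *
s=look('topI','top',(240,185,330,255),(),8)
weigh(3)
E
```

```text
F [ 0.04 -0.08 -1.53] +- [0.15 0.12 0.06] T [-0.013 -0.024  0.005] [0.02  0.013 0.012] p [ 0.4735 -0.0432  0.1214]
```

View pics/topI_c.png

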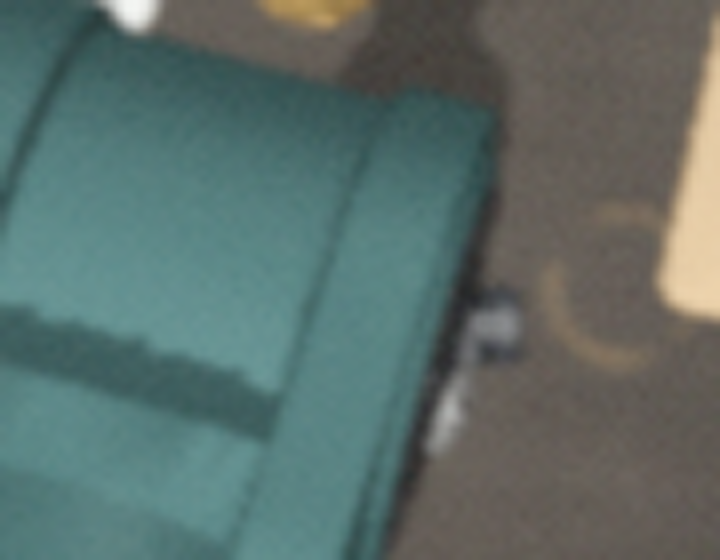

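Request:
move_arm([
  [0.05,0.1,0,0.0,-5],
  [0.05,0.2,0,0.02,-10],
  [0.05,0.3,0,0.04,-15],
  [0.05,0.4,0,0.07,-20],
  [0.05,0.4,0,0.07,-20],
])

```text
time: 30.4
position: [0.4726, -0.0392, 0.1216]
tool_rot: [-0.987, -1.503, 1.503]
contact_force: [0.9, 2.4, -0.3]
opening: 0.158
```

```bash
python3 - <<'E'
from h import *
goal(.4726,-.0475,.121,73.4+60); print(manip.observe()['ft_torque'].round(2))
weigh(2)
E
```

```text
t 30.4 pos [ 0.4726 -0.0392  0.1216] yaw 113.39 tilt [-1.e-04  2.e-04 -1.e+00] F [ 0.9  2.4 -0.3] open 0.158 j [-0.25  0.22 -0.33  1.02  0.   -0.66]
inc [-0.76  0.06  0.33] turn -20.01
[ 0.48 -0.47 -0.31]
F [ 1.07  2.32 -2.16] +- [1.03 0.1  0.23] T [ 0.53  -0.311 -0.045] [0.007 0.045 0.007] p [ 0.4728 -0.0391  0.1216]
```

Request:
move_arm([
  [0.05,0.15,0,-0.02,-5],
  [0.05,0.25,0,0.0,-10],
  [0.05,0.35,0,0.02,-15],
  [0.05,0.45,0,0.05,-20],
  [0.05,0.45,0,0.05,-20],
])

```text
time: 31.0
position: [0.4696, -0.0352, 0.1213]
tool_rot: [-0.75, -1.74, 1.741]
contact_force: [-3.8, 0.5, -0.5]
opening: 0.156
```

```bash
python3 - <<'E'
from h import *
goal(.4726,-.0475,.121,73.4+60)
weigh(3)
E
```

```text
t 31.0 pos [ 0.4696 -0.0352  0.1213] yaw 133.32 tilt [-1.5e-03  1.0e-04 -1.0e+00] F [-3.8  0.5 -0.5] open 0.156 j [-0.25  0.21 -0.34  1.02 -0.   -1.  ]
inc [-1.1   0.03  0.63] turn -0.08
F [-3.23  0.2   0.11] +- [0.17 0.23 0.32] T [ 0.111  1.108 -0.027] [0.024 0.024 0.019] p [ 0.47   -0.0354  0.1214]
```

Request:
move_arm([
  [0.05,0.08,0,0.06,-2],
  [0.05,0.13,0,0.06,-4],
  [0.05,0.13,0,0.06,-4],
])

```text
time: 31.45
position: [0.4689, -0.0349, 0.1215]
tool_rot: [-0.698, -1.786, 1.786]
contact_force: [-4.2, -1.0, -0.4]
opening: 0.154
```

```bash
python3 - <<'E'
from h import *
weigh(3)
E
```

```text
F [-3.65 -0.58 -0.4 ] +- [0.08 0.16 0.18] T [-0.111  0.909 -0.075] [0.009 0.013 0.008] p [ 0.469  -0.035   0.1215]
```

Request:
move_arm([
  [0.05,0.11,0,0.1,0],
  [0.05,0.11,0,0.1,0],
  [0.05,0.11,0,0.1,0],
])

```text
time: 31.9
position: [0.4677, -0.0348, 0.1216]
tool_rot: [-0.698, -1.787, 1.787]
contact_force: [-1.3, -1.1, -1.8]
opening: 0.153
```

```bash
python3 - <<'E'
from h import *
weigh(4)
E
```

```text
F [-1.99 -1.27 -2.48] +- [0.54 0.08 0.06] T [-0.166  0.415 -0.032] [0.008 0.011 0.014] p [ 0.4677 -0.0348  0.1216]
```

Request:
move_arm([
  [0.05,0.09,0,0.06,-4],
  [0.05,0.17,0,0.07,-8],
  [0.05,0.17,0,0.07,-8],
])

```text
time: 32.4
position: [0.4661, -0.0342, 0.1217]
tool_rot: [-0.584, -1.878, 1.878]
contact_force: [-0.4, -1.3, -1.4]
opening: 0.155
```

```bash
python3 - <<'E'
from h import *
weigh(4)
E
```

```text
F [-1.19 -0.68 -1.25] +- [0.18 0.14 0.33] T [-0.192  0.23   0.019] [0.031 0.021 0.009] p [ 0.4661 -0.0342  0.1217]
```

Request:
move_arm([
  [0.05,0,-0.3,0,0],
  [0.05,0,-0.6,0,0],
  [0.05,0,-0.85,0,0],
  [0.05,0,-0.85,0,0],
])

```text
time: 33.0
position: [0.4661, -0.0343, 0.1305]
tool_rot: [-0.586, -1.877, 1.877]
contact_force: [-0.6, -0.8, -1.0]
opening: 0.158
```

```bash
python3 - <<'E'
from h import *
weigh(12)
E
```

```text
F [ 0.12 -0.07 -1.37] +- [0.18 0.14 0.15] T [-0.013 -0.054 -0.03 ] [0.016 0.034 0.022] p [ 0.4659 -0.0341  0.1301]
```

Request:
move_arm([
  [0.05,0,-0.2,0,0],
  [0.05,0,-0.2,0,0],
])

```text
time: 33.8
position: [0.466, -0.0342, 0.1323]
tool_rot: [-0.585, -1.877, 1.877]
contact_force: [-0.2, 0.1, -1.3]
opening: 0.157
```

```bash
python3 - <<'E'
from h import *
weigh(10)
E
```

```text
F [ 0.07  0.24 -0.96] +- [0.19 0.1  0.1 ] T [ 0.021 -0.016  0.009] [0.012 0.007 0.006] p [ 0.4659 -0.0342  0.1321]
```

Request:
move_arm([
  [0.05,0,-0.3,0,0],
  [0.05,0,-0.7,0,0],
  [0.05,0,-1.3,0,0],
  [0.05,0,-2.2,0,0],
  [0.05,0,-3.5,0,0],
  [0.05,0,-5,0,0],
  [0.05,0,-6.5,0,0],
  [0.05,0,-8,0,0],
  [0.05,0,-8.5,0,0],
  [0.05,0,-8.5,0,0],
])

```text
time: 35.3
position: [0.4663, -0.0342, 0.2178]
tool_rot: [-0.586, -1.877, 1.877]
contact_force: [0.4, 0.1, -2.1]
opening: 0.157
```

```bash
python3 - <<'E'
from h import *
goal(.43,.06,.217,145.3)
weigh(2)
E
```

```text
t 35.3 pos [ 0.4663 -0.0342  0.2178] yaw 145.39 tilt [ 1.3e-03 -3.0e-04 -1.0e+00] F [ 0.4  0.1 -2.1] open 0.157 j [-0.25  0.16 -0.14  1.27  0.   -1.21]
inc [ 8.34  0.07 -5.7 ] turn 0.09
F [ 0.75  0.21 -1.48] +- [0.05 0.21 0.57] T [-0.001  0.026  0.01 ] [0.035 0.015 0.006] p [ 0.4658 -0.0342  0.2169]
```

Shift sideways to reveal the duster's mouth to the top camera.

Request:
move_arm([
  [0.05,2,0,-1.4,0],
  [0.05,4,0,-2.8,0],
  [0.05,6,0,-4.2,0],
  [0.05,8,0,-5.5,0],
  [0.05,8.5,0,-5.8,0],
  [0.05,8.5,0,-5.8,0],
])

```text
time: 36.0
position: [0.4285, 0.0623, 0.2167]
tool_rot: [-0.583, -1.877, 1.878]
contact_force: [0.7, 0.2, -0.9]
opening: 0.156
```

```bash
python3 - <<'E'
from h import *
look('topJ','top',(220,185,320,260),(),8)
goal(.4663,-.0342,.217,145.3)
E
```

```text
t 36.05 pos [0.4289 0.0617 0.2168] yaw 145.43 tilt [-4.e-04 -2.e-04 -1.e+00] F [ 0.3  0.2 -1.3] open 0.161 j [-0.05  0.1  -0.21  1.26 -0.   -1.01]
inc [-8.52 -0.02  5.77] turn 0.13
```

View pics/topJ_c.png

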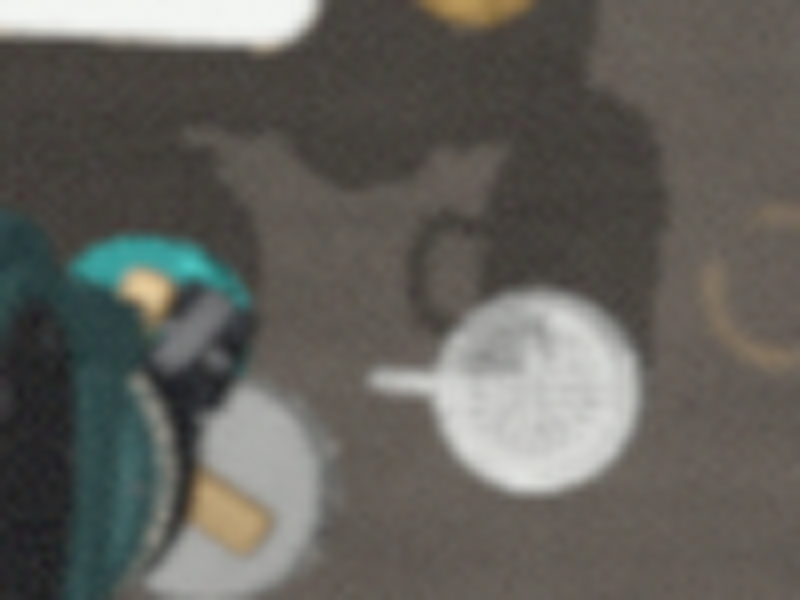

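Request:
move_arm([
  [0.05,-2,0,1.4,0],
  [0.05,-4,0,2.7,0],
  [0.05,-6,0,4.1,0],
  [0.05,-8,0,5.4,0],
  [0.05,-8.5,0,5.8,0],
  [0.05,-8.5,0,5.8,0],
  [0.05,-8.5,0,5.8,0],
  [0.05,-8.5,0,5.8,0],
  [0.05,-8.5,0,5.8,0],
  [0.05,-8.5,0,5.8,0],
])

```text
time: 37.05
position: [0.4658, -0.0337, 0.2172]
tool_rot: [-0.584, -1.877, 1.877]
contact_force: [-0.1, -0.0, -1.7]
opening: 0.157
```

```bash
python3 - <<'E'
from h import *
goal(.4663,-.0342,.217,145.3)
s=load('topJ'); g=cv2.cvtColor(np.ascontiguousarray(s['pixels'][:,:,::-1]),cv2.COLOR_BGR2GRAY)
b=(262,212,306,252); c=crop(g,*b); m=(c>125).astype(np.uint8)
cs,_=cv2.findContours(m,cv2.RETR_EXTERNAL,cv2.CHAIN_APPROX_NONE); k=max(cs,key=cv2.contourArea); P=ray(s,tofull(k,262,212),.1); cc,r,e=circ(P)
for _ in range(4): P=P[np.abs(np.linalg.norm(P-cc,axis=1)-r)<.003]; cc,r,e=circ(P)
print('duster',cc,r,e)
print(manip.observe()['dq'].round(3))
manip.job_done()
E
```

```text
t 37.05 pos [ 0.4658 -0.0337  0.2172] yaw 145.43 tilt [ 2.e-04 -0.e+00 -1.e+00] F [-0.1 -0.  -1.7] open 0.157 j [-0.25  0.16 -0.14  1.27  0.   -1.21]
inc [-0.07  0.02  0.01] turn 0.13
duster [ 0.45646096 -0.04635979] 0.0396375456760722 0.003846635679055188
[-0.003  0.001  0.002  0.    -0.001 -0.002]
the job is handed in; nothing more can be done
```

The job is handed in at 37 s: the sieve is in the duster's mouth, and the gripper holds the cap alone, upright above it. I got no verdict back.

**What I did**
- I lifted the nested lids by the wooden grip and lowered them onto the duster.
- I let go and gripped the bar again nearer its middle, because it had slid about 24 mm along the pads.
- My first attempt to turn the cap bound up after 20°. I turned it back, lifted the lids clear, measured again and lowered them a second time.
- I then turned the cap anticlockwise about its own centre. The tool turned 72° in all, and the duster turned with it by roughly 15°.
- I lifted the cap straight off.

**Last checks**
- **Cap alone:** the lifting force read 1.0–1.4 N, against about 2.05 N with the sieve hooked.
- **Sieve:** the top camera shows the perforated plate in the mouth. Its height and level were not measured.
- **Final hold:** the cap's rim is about 0.19 m above the duster's underside by my estimate; 0.175 m is needed. The arm was still and the grip closed.

**What disagreed or is unsure**
- **Duster shifted:** it is about 12 mm from where it stood (30 mm allowed) and turned by roughly 10°.
- **Fingertips too high:** both cameras showed them about 30–35 mm higher than the stated tool geometry, so I gripped by sight and touch.
- **The 60° stop:** I felt no clear stop. That the cap is unhooked rests on its weight and on the sieve staying behind.
- **Bystanders:** I did not measure them again. The gripper was never near them, and the pictures showed nothing amiss.

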